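Clear the soldering oven's catch tray

TASK

Stop the oven with its red button, then slide the clear guard up its two studs until they stand in the wide ends of the keyholes, lift it off and lay it flat on the blue mat, handle up, for cleaning. Then collect all the finished boards from the catch tray into the blue tote, lying flat side by side with their components up, not stacked. Leave everything else on the bench where it is.

Things in the scene. Friction and masses are not known exactly. Their poses are not given: they have to be found in the camera images.
- machine: Outfeed end of a white benchtop soldering oven, fixed. x runs into the oven, y left, z up; origin on the bench under the middle of its catch tray. The guard lies over the tray in a plane rising at 32 degrees along x from the tray's front lip (x -66, z 52 mm) to the sloping fascia (x +104 to +175, up to z 203). Behind that the oven is 203 mm tall and 360 wide.
- tray (a point): Middle of the catch tray's floor, 6 mm above the bench, axes as the machine's. Inner space x -61 to +60, y -115 to +115 mm; front and side walls about 50 mm tall over the bench; at the back a 35 mm riser, behind it a 45-degree chute up to the white outlet face at x +105, which reaches up to the fascia.
- stop_button (a joint): Travel of the red stop button on the yellow box, 0 (out) to 0.007 m (fully down). It springs back; fully down takes 5 N. It counts as pressed from 0.004 m.
- stop_button_top (a point): Middle of the top face of the red stop button, 32 mm across; press straight down.
- stud_l (a point): Foot of the left stud, on the sloping fascia. Studs: shank 6 mm across and 8 mm long square to the slope, then a round head 14 mm across and 4 mm thick.
- stud_r (a point): Foot of the right stud, 190 mm from the left one.
- guard: Lift-off guard: clear sheet with yellow edges, 255 (its x) by 245 mm (its y), 4 mm thick, about 0.36 kg. Origin: middle of its underside; x points up the slope as it hangs, z outwards (handle side). It hangs with the studs in the narrow upper ends of two keyholes (stud at x +112.5, y +-95): slide it about 18.5 mm up the slope (its +x), then lift it square to the slope.
- wide_l (a point): Centre of the wide lower end of the left keyhole, on the guard's underside (x +94, y +95 of the guard), 18 mm square; the narrow part, 8.6 mm wide, runs from it up to x +116. Must come to point stud_l before lifting off.
- wide_r (a point): Centre of the wide lower end of the right keyhole (x +94, y -95 of the guard). Must come to point stud_r.
- guard_handle (a point): Middle of the black bow handle's bar on the guard: square bar 16 x 16 mm, 110 mm long along the guard's y, its centre 45 mm above the guard's underside, with 33 mm free below it between two posts (78 mm apart inside).
- mat: Blue cleaning mat fixed to the bench, 280 mm (its x) by 270 mm, 3 mm thick; origin in the middle of its underside.
- tote: Loose open blue tote, outer 215 mm (its x) by 150 mm (its y), 50 mm tall, walls and floor 4 mm, 0.6 kg. Origin: middle of its underside.
- board1: Finished circuit board (4 to 6 are present; absent ones read None from the start): green board 60 mm (its x) by 42 mm (its y), 4 mm thick, with a black and yellow transformer 26 x 26 mm in its middle whose top is 38 mm above the underside, and low parts (up to 9 mm) in the corners. 0.07 kg. Origin: middle of its underside, z up. Take it by the transformer.
- board2: Finished circuit board (4 to 6 are present; absent ones read None from the start): green board 60 mm (its x) by 42 mm (its y), 4 mm thick, with a black and yellow transformer 26 x 26 mm in its middle whose top is 38 mm above the underside, and low parts (up to 9 mm) in the corners. 0.07 kg. Origin: middle of its underside, z up. Take it by the transformer.
- board3: Finished circuit board (4 to 6 are present; absent ones read None from the start): green board 60 mm (its x) by 42 mm (its y), 4 mm thick, with a black and yellow transformer 26 x 26 mm in its middle whose top is 38 mm above the underside, and low parts (up to 9 mm) in the corners. 0.07 kg. Origin: middle of its underside, z up. Take it by the transformer.
- board4: Finished circuit board (4 to 6 are present; absent ones read None from the start): green board 60 mm (its x) by 42 mm (its y), 4 mm thick, with a black and yellow transformer 26 x 26 mm in its middle whose top is 38 mm above the underside, and low parts (up to 9 mm) in the corners. 0.07 kg. Origin: middle of its underside, z up. Take it by the transformer.
- board5: Finished circuit board (4 to 6 are present; absent ones read None from the start): green board 60 mm (its x) by 42 mm (its y), 4 mm thick, with a black and yellow transformer 26 x 26 mm in its middle whose top is 38 mm above the underside, and low parts (up to 9 mm) in the corners. 0.07 kg. Origin: middle of its underside, z up. Take it by the transformer.
- board6: Finished circuit board (4 to 6 are present; absent ones read None from the start): green board 60 mm (its x) by 42 mm (its y), 4 mm thick, with a black and yellow transformer 26 x 26 mm in its middle whose top is 38 mm above the underside, and low parts (up to 9 mm) in the corners. 0.07 kg. Origin: middle of its underside, z up. Take it by the transformer.
- multimeter: Grey hand-held multimeter lying flat, 165 x 78 x 36 mm. Leave it alone. Origin: middle of its underside as it was placed.
- flux_can: White spray can with a cap, standing, 54 mm across, 170 mm tall. Leave it alone. Origin: middle of its underside as it was placed.
- solder_pump: Blue and silver solder sucker lying flat, 180 mm long, 20 mm thick. Leave it alone. Origin: middle of its underside as it was placed.
- pliers: Black-handled pliers lying flat, 135 mm long. Leave them alone. Origin: middle of its underside as it was placed.
- solder_reel: White solder reel standing on its flange, 60 mm across, 46 mm tall. Leave it alone. Origin: middle of its underside as it was placed.
- tip_tin: Small open round tin, 60 mm across, 22 mm tall. Leave it alone. Origin: middle of its underside as it was placed.

How it is judged:
By the outcome, as a careful person would: the job done as asked, in the order asked, and still so for the second after the job is handed in, with the robot touching nothing.
Of board1, board2, board3, board4, board5, board6 only 4 to 6 are there at a start; the rules pass over those that are not, and their reading is None.
At some moment in a run one of board1, board2, board3, board4, board5, board6 may be knocked a few centimetres aside while the robot is not near it.
Once in a run the grip may slacken for a moment while it holds something.
It also fails if it takes over 210 s, if anything falls off the work surface, if the arm or the gripper's body presses on something with over 40 N, if the wrist force passes 120 N, or if a joint passes its speed limit or range.

ROBOT

A 6-joint arm with a two-finger parallel gripper is mounted at the origin on the work surface. World frame = base frame: x ahead of the robot, y to its left, z up, the work surface at z = 0. Lengths are in m, angles in rad, forces in N, time in s.
With the tool pointing down it reaches from about 0.35 to 0.85 m from the base axis. Payload 8.1 kg.
Tool frame: the origin (TCP) lies on the centre line of the jaws, within the pads' length; the fingertips stand 17 mm ahead of it and the grasp point (between the pads) lies 2 mm behind it; z points along the fingers, y is the line along which they close (so a half turn about z gives the same grasp; the last joint's range is limited). The gripper opens to 93 mm and grips with 3 to 60 N. Pads are 15 mm wide; open, the fingers measure 128 mm over their backs; the gripper's body (75 mm by 188 mm) begins 65 mm behind the grasp point.
Start: joints at [1.07, 0.13, 1.488, -0, 1.523, -0.085], TCP at [0.242, 0.549, 0.236] pointing down, gripper open.
Joint ranges: [-2.96, 2.96], [-0.89, 2.26], [0.02, 2.5], [-1.34, 4.48], [0, 2.73], [-2.66, 2.66]. Speed limits (rad/s): [2.39, 2.39, 2.79, 3.14, 3.14, 3.14].

INTERFACE

Orientations are given as a rotation vector (axis times angle).
In Python, from plant import robot, optics, close_job, models gives the robot as it stands.
- The arm moves only by the shell command python3 -m inch 'ROWS' [OPENING] [FORCE]. ROWS is a JSON object of lists of equal length, an entry for each row: "travel": the shift along the tool's x, y, z in m, a list of three; "spin": the turn about the tool's z in rad. In form: {"travel": [[x, y, z], ...], "spin": [spin, ...]}. A call has 1 to 10 rows; each row is the pose to reach, as a shift and turn from the pose commanded when the call began, along the tool's axes at that moment; what a row does not reach only later rows make up. A row lasts 1/12 s, in which the tool goes at most 41.7 mm and 7.16 degrees, less where a joint would pass 70% of its speed; a pose out of reach is approached as far as the arm can. A call with a gripper value outside its range is refused whole. OPENING is the closure, from 0 (fully open) to 1 (shut), set as the call begins (- or left out, the last holds). The fingers move at their own pace and stop on an object; FORCE is the grip in N (left out, the last holds). Time passes only in rows, so rows that repeat a pose let the fingers close. It gives the time, the measured TCP pose, the force, the opening and the grip force at its end, in the units of the state.
- robot.read_state(): the state, without advancing time (a new reading comes with each control period).
- optics.read_camera(name): name is "side" or "top" or "wrist"; returns (picture, depth): 420x560x3 uint8, red, green, blue; 420x560 float32, m along the optical axis (not along the pixel's ray), 0 where there is no reading.
- optics.camera_info(name): a dict with "camera_matrix" (3x3 intrinsics, pixels), "view" (4x4, takes a point from world to camera coordinates). Camera axes: x right, y down, z forward; pixel columns grow to the right and rows downward; lengths in m; the calibration is good to about 2 mm. A picture is of the moment at which its call begins: read the wrist's pose just before it. camera_info takes no time and is no camera call; for the wrist camera it gives the pose at the moment of the call.
- close_job(): hands the job in; it is judged then, once.
Trained networks look in the newest picture that a camera, given by its name, has taken for a name from the list of things; names that differ only in an ending like _2 or _b are one class to them, and where a whole thing is asked for, a point or a joint stands for the part that bears it (a point fixed in the world has none). Each returns a list of dicts, best first, with "p" (0 to 1); they miss things now and then, are a little off and sometimes report something else, mostly with a low value. They report only what shows in the picture. A call takes as long as a camera call.
- models.look_for(camera, name): "centre" ([x, y, z] in m, in world coordinates, good to about 4 mm: the middle of the surface that is visible of it).
- models.masks_of(camera, name): "region" (420x560 bool, what is visible of it).
The state is a dict: "t": time; "q": joint angles; "dq": joint speeds; "joint_torque": joint torques, N m; "tool_pos": TCP position; "orientation": TCP orientation; "force": force on the tool from outside, world axes, zero at the start; "wrist_torque": the same for the moment, N m; "opening": finger opening in m; "gripper_force": force on a finger pad.
Only numpy, scipy, OpenCV 4.12 (cv2) and the standard library are available. Lean on these libraries where they do the work, as an engineer would, in place of code of your own. Each camera call takes 0.05 s, during which the arm holds its last target. There are 200 camera calls.

## Working session

There is one attempt and no reset: what is moved stays moved. The work goes in short steps, Python scripts to look and compute and a shell command to move; the robot and the scene stay as the last step left them, time stands still between calls to the robot, and variables do not carry over. Pictures are saved under pics/ and viewed, at most 14 in all, crops included, and the job is handed in when it is done.

```bash
ls; mkdir -p pics; python3 - <<'E'
from plant import robot, optics
import cv2, numpy as np
s=robot.read_state(); print(s['t'],s['tool_pos'],s['orientation'],s['force'],s['opening'])
ims=[]
for c in('top','side'):
    p,d=optics.read_camera(c); cv2.imwrite(f'pics/{c}0.png',cv2.resize(p[:,:,::-1],(800,600)))
    i=optics.camera_info(c); print(c,np.round(i['camera_matrix'],1).tolist(),np.round(i['view'],3).tolist())
E
```

```text
pics
0.0 [0.24209633 0.5484025  0.23461027] [-6.48385226e-01 -3.07342432e+00  2.69616155e-03] [-0.50245957 -0.35047776 -0.72989406] 0.09274025886419436
top [[408.6, 0.0, 277.9], [0.0, 408.6, 200.8], [0.0, 0.0, 1.0]] [[0.0, -1.0, -0.001, 0.021], [-0.982, 0.0, -0.188, 0.567], [0.188, 0.001, -0.982, 1.267], [0.0, 0.0, 0.0, 1.0]]
side [[381.8, 0.0, 280.9], [0.0, 381.8, 213.7], [0.0, 0.0, 1.0]] [[-0.93, -0.367, -0.021, 0.534], [-0.218, 0.596, -0.773, 0.194], [0.296, -0.714, -0.634, 1.14], [0.0, 0.0, 0.0, 1.0]]
```

View pics/top0.png

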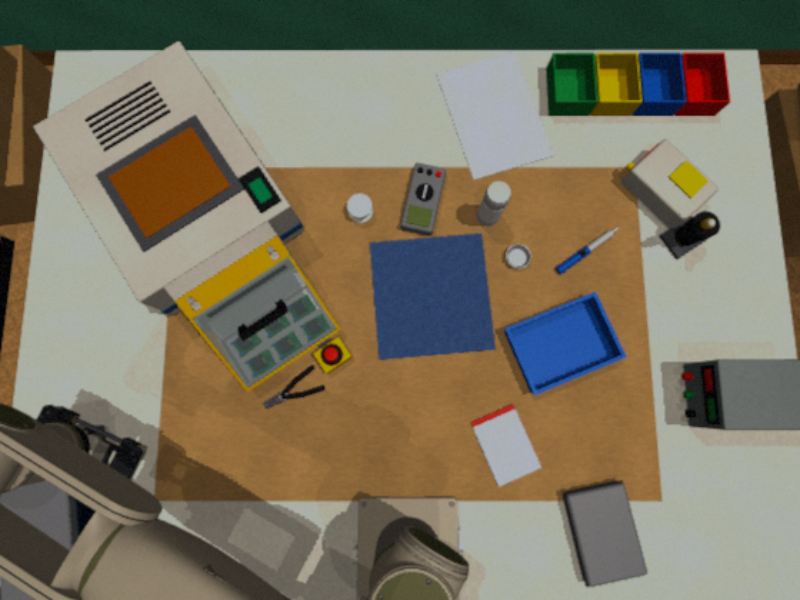

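View pics/side0.png

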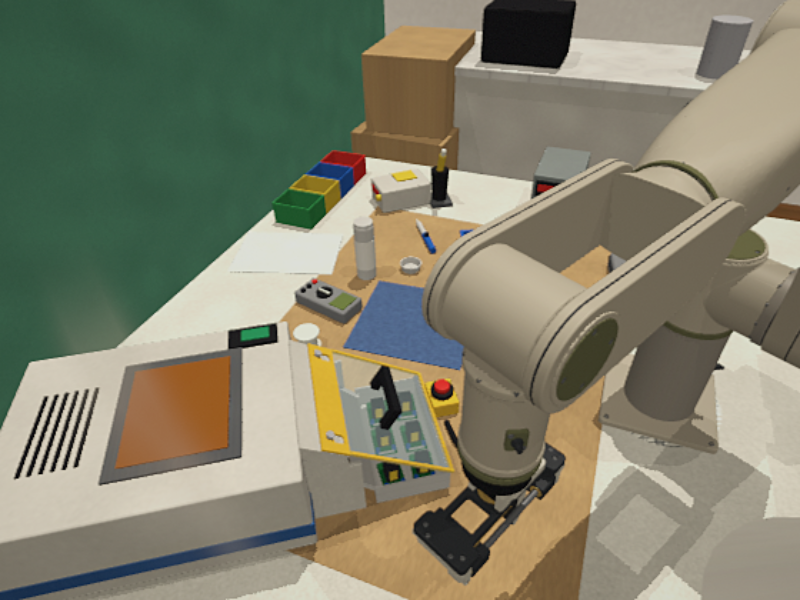

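```bash
cat > h.py <<'E'
from plant import robot, optics, models
import numpy as np, cv2
from scipy.spatial.transform import Rotation as R
def cloud(cam,d,info=None):
    i=info or optics.camera_info(cam); K=np.array(i['camera_matrix']); V=np.array(i['view'])
    v,u=np.mgrid[:d.shape[0],:d.shape[1]]
    c=np.stack([(u-K[0,2])/K[0,0]*d,(v-K[1,2])/K[1,1]*d,d],-1)
    return (c-V[:3,3])@V[:3,:3]
def px(cam,P,info=None):
    i=info or optics.camera_info(cam); K=np.array(i['camera_matrix']); V=np.array(i['view'])
    c=K@(V[:3,:3]@np.array(P)+V[:3,3]); return c[:2]/c[2]
def tool():
    s=robot.read_state(); return np.array(s['tool_pos']),R.from_rotvec(s['orientation']),s
def togo(P):
    p,r,s=tool(); return r.inv().apply(np.array(P)-p)
E
python3 - <<'E'
from h import *
for c in('top','side'):
    optics.read_camera(c)
    for n in['stop_button','guard','guard_handle','mat','tote','board1','stud_l','machine','flux_can','solder_reel','tip_tin','pliers','solder_pump','multimeter']:
        print(c,n,[(round(x['p'],2),np.round(x['centre'],3).tolist()) for x in models.look_for(c,n)][:7])
E
```

```text
top stop_button [(0.55, [0.424, 0.167, 0.059])]
top guard [(0.68, [0.498, 0.32, 0.13]), (0.56, [0.768, 0.502, 0.2])]
top guard_handle [(0.59, [0.498, 0.31, 0.125])]
top mat [(0.76, [0.558, -0.056, 0.001]), (0.19, [0.496, 0.314, 0.129])]
top tote [(0.77, [0.446, -0.363, 0.005])]
top board1 [(0.56, [0.557, -0.055, 0.002])]
top stud_l [(0.95, [0.766, 0.502, 0.202]), (0.47, [0.762, 0.108, 0.047])]
top machine [(0.78, [0.762, 0.505, 0.204])]
top flux_can [(0.72, [0.743, -0.186, 0.146])]
top solder_reel [(0.8, [0.763, 0.108, 0.049])]
top tip_tin [(0.75, [0.653, -0.264, 0.005])]
top pliers [(0.54, [0.335, 0.258, 0.01]), (0.29, [0.425, 0.166, 0.059])]
top solder_pump [(0.56, [0.66, -0.416, 0.019])]
top multimeter [(0.93, [0.786, -0.041, 0.038]), (0.74, [0.653, -0.264, 0.009])]
side stop_button [(0.52, [0.422, 0.172, 0.056]), (0.47, [0.729, 0.564, 0.203])]
side guard [(0.58, [0.492, 0.334, 0.136])]
side guard_handle [(0.96, [0.491, 0.334, 0.134]), (0.22, [0.733, 0.564, 0.204])]
side mat [(0.82, [0.596, -0.005, 0.004])]
side tote []
side board1 [(0.48, [0.449, 0.381, 0.016])]
side stud_l [(0.9, [0.734, 0.564, 0.207])]
side machine [(0.69, [0.731, 0.565, 0.203]), (0.48, [0.78, -0.026, 0.033])]
side flux_can [(0.97, [0.747, -0.174, 0.101])]
side solder_reel [(0.64, [0.762, 0.113, 0.048])]
side tip_tin [(0.49, [0.652, -0.269, 0.014]), (0.38, [0.376, 0.24, 0.015])]
side pliers [(0.45, [0.378, 0.242, 0.016])]
side solder_pump [(0.28, [0.735, 0.568, 0.204])]
side multimeter [(0.94, [0.78, -0.026, 0.036]), (0.49, [0.493, 0.332, 0.133]), (0.19, [0.451, 0.376, 0.019])]
```

The top view shows the oven at upper left, yawed about 30°, with the guard over 6 boards and its handle at (263,320). The red button is at (332,354), the pliers at (295,385), the mat at (432,296) and the tote at (563,342). The arm hides nothing important. Next I'll measure poses.

```bash
python3 - <<'E'
from h import *
def rect(n,P):
    r=cv2.minAreaRect((P[:,:2]*1000).astype(np.float32)); print(n,len(P),np.round(r[0],1),np.round(r[1],1),round(r[2],1),'z',np.round(np.percentile(P[:,2],[5,50,95]),4))
p,d=optics.read_camera('top'); W=cloud('top',d); ok=d>0
h=cv2.cvtColor(p,cv2.COLOR_RGB2HSV)
z=W[...,2]; y=W[...,1]; x=W[...,0]
m=(ok&(abs(z-.203)<.006)&(x>.5)&(y>.15)).astype(np.uint8); m=cv2.morphologyEx(m,cv2.MORPH_OPEN,np.ones((3,3)))
n,l,st,_=cv2.connectedComponentsWithStats(m); k=1+st[1:,4].argmax(); rect('oven',W[l==k])
blk=ok&(h[...,2]<60)&(np.hypot(x-.497,y-.312)<.09)&(z>.11); rect('handle',W[blk]); print(W[blk].mean(0))
for n in['mat','tote','stop_button','pliers']:
    r=models.masks_of('top',n)[0]; rect(n,W[r['region']&ok])
mm=ok&(h[...,0]>100)&(h[...,0]<125)&(h[...,1]>130)
t=mm&(y<-.22)&(y>-.5)&(x<.6)&(x>.3); rect('tote_rim',W[t&(z>.03)])
t=mm&(y<.09)&(y>-.21)&(x<.72)&(x>.4); rect('mat_c',W[t&(z<.02)])
red=ok&(h[...,1]>150)&((h[...,0]<8)|(h[...,0]>172))&(np.hypot(x-.424,y-.167)<.04); rect('red',W[red])
yel=ok&(h[...,0]>20)&(h[...,0]<35)&(h[...,1]>150)&(h[...,2]>120)&(np.hypot(x-.497,y-.312)<.25)&(np.hypot(x-.424,y-.167)>.04); rect('yel',W[yel])
np.savez('t.npz',W=W,p=p,yel=yel)
# handle via side
p,d=optics.read_camera('side'); W=cloud('side',d);h=cv2.cvtColor(p,cv2.COLOR_RGB2HSV)
x,y,z=np.moveaxis(W,-1,0)
blk=(d>0)&(h[...,2]<60)&(np.hypot(x-.497,y-.312)<.08)&(z>.11); rect('handle_s',W[blk]); print(W[blk].mean(0))
red=(d>0)&(h[...,1]>150)&((h[...,0]<8)|(h[...,0]>172))&(np.hypot(x-.424,y-.167)<.04); rect('red',W[red])
E
```

```text
oven 14963 [796.5 517.2] [469.7 359.4] 34.3 z [0.1982 0.2022 0.2076]
handle 330 [504.7 314.9] [ 88.2 147.2] 33.7 z [0.1367 0.1582 0.1644]
[0.48588439 0.30388598 0.15567356]
mat 6624 [561.1 -58.5] [282.1 275.5] 5.0 z [-0.0028  0.0019  0.0064]
tote 3633 [ 446.8 -362. ] [168.5 247. ] 21.7 z [-0.001   0.0044  0.0506]
stop_button 84 [417.  169.2] [29.9 28.9] 43.4 z [0.0485 0.0576 0.0618]
pliers 167 [335.8 265. ] [ 36.7 114.1] 37.0 z [0.0006 0.01   0.0156]
tote_rim 754 [ 443.2 -352.5] [158.1 226.1] 22.0 z [0.0346 0.0483 0.0536]
mat_c 6239 [559.  -58.4] [275.8 264.5] 4.9 z [-0.0028  0.0019  0.0065]
red 93 [417.2 170.1] [32.6 28.8] 89.9 z [0.0454 0.0571 0.0614]
yel 1711 [463.  317.8] [283.1 302.5] 29.2 z [0.0378 0.1678 0.1839]
handle_s 433 [482.1 305.6] [ 37.8 108.8] 33.0 z [0.1237 0.1563 0.1638]
[0.47586432 0.31159761 0.15053858]
red 96 [417.8 171.6] [29.4 31. ] 18.4 z [0.0467 0.0564 0.0602]
```

```bash
python3 - <<'E'
from h import *
p,r,s=tool(); print(np.round(r.as_matrix(),3).tolist())
print('to button hover',togo([.4175,.1705,.10]))
i=optics.camera_info('wrist'); V=np.array(i['view']); print('cam pos',-V[:3,:3].T@V[:3,3]-p,'axis',V[2,:3],np.round(i['camera_matrix'],0).tolist())
ty=r.apply([0,1,0]); print('tool y ang',np.degrees(np.arctan2(ty[1],ty[0])))
E
```

```text
[[-0.915, 0.404, -0.0], [0.404, 0.915, -0.0], [0.0, -0.0, -1.0]]
to button hover [-0.31307425 -0.27539514  0.13562488]
cam pos [-0.07132683  0.03119309  0.14831656] axis [ 0.25692278 -0.11466466 -0.95960549] [[314.0, 0.0, 281.0], [0.0, 314.0, 210.0], [0.0, 0.0, 1.0]]
tool y ang 66.17664564986501
```

```bash
python3 -m inch '{"travel":[[-0.313,-0.275,0],[-0.313,-0.275,0],[-0.313,-0.275,0],[-0.313,-0.275,0],[-0.313,-0.275,0],[-0.313,-0.275,0],[-0.313,-0.275,0],[-0.313,-0.275,0],[-0.313,-0.275,0],[-0.313,-0.275,0]],"spin":[0,0,0,0,0,0,0,0,0,0]}' 1 30
python3 -m inch '{"travel":[[0,0,0.04],[0,0,0.08],[0,0,0.12],[0,0,0.136],[0,0,0.136],[0,0,0.136],[0,0,0.136]],"spin":[0,0,0,0,0,0,0]}'
python3 - <<'E'
from h import *
print(togo([.4175,.1705,.075]))
p,d=optics.read_camera('wrist'); cv2.imwrite('pics/w1.png',p[:,:,::-1]); 
print(px('wrist',[.4175,.1705,.058]))
for n in['stop_button_top']: print([(round(x['p'],2),np.round(x['centre'],4)) for x in models.look_for('wrist',n)])
W=cloud('wrist',d);h=cv2.cvtColor(p,cv2.COLOR_RGB2HSV)
red=(d>0)&(h[...,1]>150)&((h[...,0]<8)|(h[...,0]>172))&(np.hypot(W[...,0]-.417,W[...,1]-.17)<.04);P=W[red];print(len(P),P.mean(0),np.percentile(P,[2,98],axis=0))
E
```

```text
t: 2.73
tool_pos: [0.418, 0.169, 0.236]
orientation: [0.648, 3.073, 0.001]
force: [0.7, 0.3, 0.9]
opening: 0.0308
gripper_force: 0.0
t: 3.32
tool_pos: [0.4188, 0.1713, 0.1016]
orientation: [0.648, 3.072, 0.002]
force: [0.9, 0.2, 0.7]
opening: 0.0006
gripper_force: 0.0
[ 0.00094254 -0.00135567  0.0265739 ]
[279.30593474 239.79144331]
[(0.8, array([0.4156, 0.1684, 0.0593]))]
1286 [0.41310158 0.17153372 0.05859385] [[0.40408488 0.15504808 0.04767979]
 [0.42531369 0.18415624 0.09430631]]
```

View pics/w1.png

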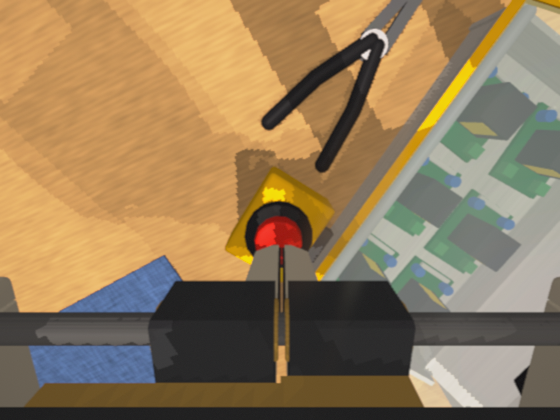

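The button (278,232) sits directly under the closed fingertips. I'll press straight down.

```bash
python3 -m inch '{"travel":[[0.001,-0.001,0.012],[0.001,-0.001,0.022],[0.001,-0.001,0.027],[0.001,-0.001,0.030],[0.001,-0.001,0.032],[0.001,-0.001,0.032]],"spin":[0,0,0,0,0,0]}'
python3 - <<'E'
from plant import robot
s=robot.read_state();print(s['force'],s['tool_pos'])
E
```

```text
t: 3.92
tool_pos: [0.4169, 0.1707, 0.0692]
orientation: [0.648, 3.073, 0.001]
force: [-3.5, -0.8, 11.1]
opening: 0.0002
gripper_force: 5.3
[-3.48525216 -0.77455916 11.05393212] [0.41694647 0.17067938 0.06917569]
```

```bash
python3 -m inch '{"travel":[[0,0,-0.02],[0,0,-0.06],[0,0,-0.10],[0,0,-0.14],[0,0.03,-0.18],[-0.005,0.07,-0.21],[-0.005,0.11,-0.23],[-0.005,0.15,-0.23],[-0.005,0.15,-0.23],[-0.005,0.15,-0.23]],"spin":[0,0,0,0,0.12,0.24,0.36,0.48,0.57,0.57]}' 0
python3 -m inch '{"travel":[[0,0,0],[0,0,0],[0,0,0]],"spin":[0,0,0]}' 0
python3 - <<'E'
from h import *
p,r,s=tool(); print(p)
i=optics.camera_info('wrist'); im,d=optics.read_camera('wrist'); cv2.imwrite('pics/w2.png',im[:,:,::-1]); W=cloud('wrist',d,i);h=cv2.cvtColor(im,cv2.COLOR_RGB2HSV)
for n in['guard_handle','stud_l']: print(n,[(round(x['p'],2),np.round(x['centre'],4)) for x in models.look_for('wrist',n)])
rs=models.masks_of('wrist','guard_handle')
for q in rs[:2]:
    P=W[q['region']&(d>0)]; print(q['p'],len(P),P.mean(0),np.percentile(P,[2,50,98],axis=0).round(3).tolist()); print(cv2.minAreaRect((P[:,:2]*1000).astype(np.float32)))
np.savez('w2.npz',im=im,W=W,d=d,reg=np.array([q['region'] for q in rs[:2]]))
E
```

```text
t: 4.75
tool_pos: [0.4823, 0.3087, 0.2982]
orientation: [-1.491, -2.765, -0.002]
force: [-0.3, -0.1, 0.3]
opening: 0.0628
gripper_force: 0.0
t: 5.0
tool_pos: [0.481, 0.3046, 0.2973]
orientation: [-1.485, -2.768, 0.001]
force: [-0.1, -0.8, -0.3]
opening: 0.0828
gripper_force: 0.0
[0.48103716 0.30459485 0.29727977]
guard_handle [(0.64, array([0.4974, 0.3451, 0.1382]))]
stud_l [(0.79, array([0.5807, 0.4401, 0.2021]))]
0.92 46517 [0.49607142 0.33608711 0.13174936] [[0.372, 0.191, 0.056], [0.5, 0.343, 0.14], [0.599, 0.453, 0.185]]
((506.4873046875, 284.1723327636719), (233.1284942626953, 337.50555419921875), 34.35369873046875)
```

View pics/w2.png

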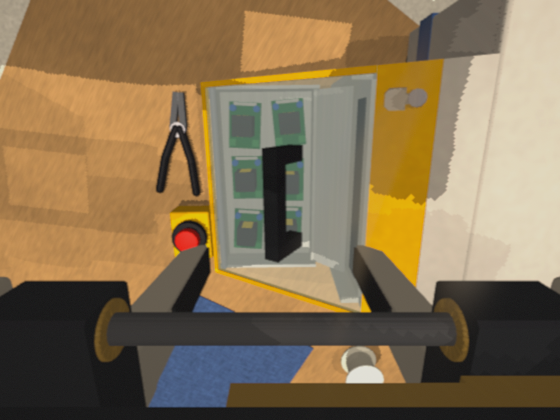

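```bash
python3 - <<'E'
from h import *
z=np.load('w2.npz'); W=z['W'];im=z['im'];d=z['d']
h=cv2.cvtColor(im,cv2.COLOR_RGB2HSV)
m=np.zeros(d.shape,bool); m[140:268,255:306]=1
m&=(h[...,2]<55)&(d>0)
P=W[m]; print(len(P)); 
cam=P[(P[:,2]>.125)]
# long axis: fit direction from top-face pixels
for yaw in (33,33.5,34,34.5):
    a=np.radians(yaw); ex=np.array([np.cos(a),np.sin(a),0]); ey=np.array([-np.sin(a),np.cos(a),0])
    t=np.radians(32); S=ex*np.cos(t)+[0,0,np.sin(t)]; N=-ex*np.sin(t)+np.array([0,0,np.cos(t)])
    q=np.c_[cam@S,cam@ey,cam@N]; nn=q[:,2]; top=q[nn>np.percentile(nn,60)]
    c=np.polyfit(top[:,1],top[:,0],1)
    print(yaw,np.percentile(nn,[5,50,80,95,99]).round(4),'s',np.percentile(top[:,0],[3,50,97]).round(4),'y',np.percentile(top[:,1],[1,50,99]).round(4),'slope',np.degrees(c[0]))
    # guard plane from yellow
    yl=(h[...,0]>20)&(h[...,0]<35)&(h[...,1]>150)&(h[...,2]>120)&(d>0)
    Y=W[yl]; 
    Y=Y[(Y[:,2]>.155)&(Y[:,2]<.2)]; n2=Y@N; print('  guard top n',np.percentile(n2,[10,50,90]).round(4))
    if len(top): 
        sm=np.mean(np.percentile(top[:,0],[3,97])); ym=np.mean(np.percentile(top[:,1],[1,99])); nt=np.percentile(nn,90)
        c0=sm*S+ym*ey+(nt-.008)*N; print('  centre',c0.round(4))
E
```

```text
2975
33 [-0.1969 -0.1608 -0.1596 -0.1589 -0.1585] s [0.5517 0.5596 0.5667] y [-0.0613  0.0058  0.0447] slope -1.1706838101724963
  guard top n [-0.2097 -0.2086 -0.2074]
  centre [0.4766 0.2996 0.1545]
33.5 [-0.1969 -0.1607 -0.1596 -0.159  -0.1585] s [0.5518 0.5594 0.5666] y [-0.0664 -0.0028  0.0396] slope -0.7039480153131846
  guard top n [-0.2096 -0.2087 -0.2076]
  centre [0.4768 0.2995 0.1545]
34 [-0.1969 -0.1605 -0.1595 -0.159  -0.1585] s [0.5519 0.5593 0.5666] y [-0.0715 -0.0132  0.0344] slope -0.3104835330653383
  guard top n [-0.2096 -0.2087 -0.2077]
  centre [0.477  0.2994 0.1546]
34.5 [-0.1969 -0.1605 -0.1594 -0.1588 -0.1585] s [0.5518 0.5591 0.5665] y [-0.0767 -0.0238  0.0292] slope 0.0885345885303256
  guard top n [-0.2097 -0.2087 -0.2077]
  centre [0.4772 0.2991 0.1546]
```

```bash
python3 - <<'E'
from h import *
print(togo([.4771,.2994,.1565]))
E
python3 -m inch '{"travel":[[0,0,0],[0,0,0],[0,0,0],[0,0,0],[0,0,0]],"spin":[-0.014,-0.014,-0.014,-0.014,-0.014]}' 0.61
python3 - <<'E'
from h import *
p,r,s=tool(); print(togo([.4771,.2994,.1565]), s['opening']); y=r.apply([0,1,0]); print(np.degrees(np.arctan2(y[1],y[0])),s['t'])
E
```

```text
[-0.00222588 -0.00653522  0.14125413]
t: 5.62
tool_pos: [0.4814, 0.3056, 0.2976]
orientation: [-1.467, -2.778, 0.0]
force: [0.2, -0.2, 0.5]
opening: 0.0644
gripper_force: 0.0
[-0.00265679 -0.00704925  0.1411088 ] 0.06439462689089644
34.3169905635111 5.6167
```

```bash
python3 -m inch '{"travel":[[-0.003,-0.007,0.03],[-0.003,-0.007,0.06],[-0.003,-0.007,0.09],[-0.003,-0.007,0.10],[-0.003,-0.007,0.10],[-0.003,-0.007,0.10]],"spin":[0,0,0,0,0,0]}'
python3 - <<'E'
from h import *
p,r,s=tool(); print(togo([.4771,.2994,.1565]), s['opening'],s['t'])
i=optics.camera_info('wrist'); im,d=optics.read_camera('wrist'); cv2.imwrite('pics/w3.png',im[:,:,::-1])
E
```

```text
t: 6.12
tool_pos: [0.4773, 0.2992, 0.1982]
orientation: [-1.467, -2.778, 0.001]
force: [0.1, 0.6, 1.6]
opening: 0.0362
gripper_force: 0.0
[ 2.86782064e-04 -6.56289631e-05  4.16567051e-02] 0.03618152335250047 6.1167
```

View pics/w3.png

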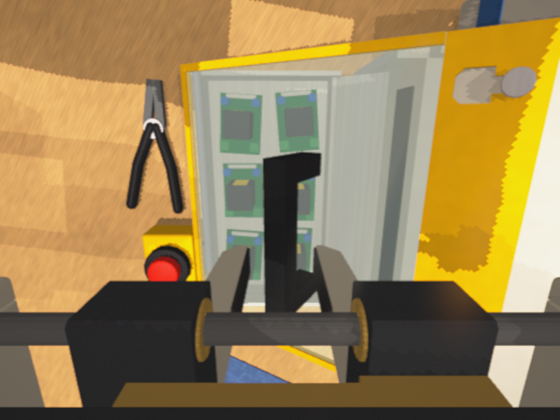

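The bar lies centred between the fingers, with its ends at (278,155) and about (285,310). I'll descend, grip and check.

```bash
python3 -m inch '{"travel":[[0,0,0.02],[0,0,0.035],[0,0,0.042],[0,0,0.042]],"spin":[0,0,0,0]}'
python3 -m inch '{"travel":[[0,0,0],[0,0,0],[0,0,0],[0,0,0],[0,0,0],[0,0,0]],"spin":[0,0,0,0,0,0]}' 1 15
python3 - <<'E'
from h import *
p,r,s=tool(); a=np.radians(34.3);ex=np.array([np.cos(a),np.sin(a),0])
S=ex*np.cos(np.radians(32))+[0,0,np.sin(np.radians(32))]
print(r.inv().apply(S*.0185), s['force'],s['wrist_torque'],s['opening'])
E
```

```text
t: 6.5
tool_pos: [0.4773, 0.2992, 0.1557]
orientation: [-1.467, -2.778, 0.0]
force: [0.3, -0.8, -0.6]
opening: 0.0363
gripper_force: 0.0
t: 7.0
tool_pos: [0.477, 0.2988, 0.1572]
orientation: [-1.467, -2.778, 0.001]
force: [-6.3, -5.2, 7.4]
opening: 0.0203
gripper_force: 15.0
[-8.77158123e-06  1.56811972e-02 -9.81580245e-03] [-6.29096274 -5.16281311  7.35923578] [-0.84784831  1.18527391 -0.0027911 ] 0.0203239383324198
```

```bash
python3 - <<'E'
from h import *
im,d=optics.read_camera('side'); c=im[210:370,190:400]; cv2.imwrite('pics/s3.png',cv2.resize(c[:,:,::-1],(787,600)))
E
```

```text
(no output)
```

View pics/s3.png

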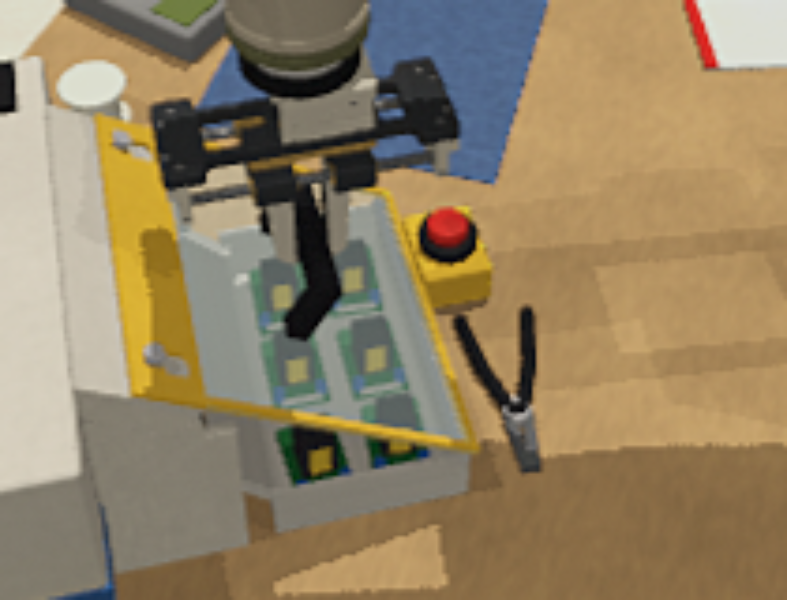

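The guard is gripped and still hanging on the studs, (125,140) and (155,355) in the crop. I'll ease the grip and slide it up the slope.

```bash
python3 -m inch '{"travel":[[0,0,0],[0,0,0],[0,0.003,-0.0019],[0,0.006,-0.0037],[0,0.009,-0.0056],[0,0.012,-0.0075],[0,0.0157,-0.0098],[0,0.0157,-0.0098],[0,0.0157,-0.0098]],"spin":[0,0,0,0,0,0,0,0,0]}' 1 6
python3 - <<'E'
from h import *
p,r,s=tool();print(s['force'],s['opening'],p)
i=optics.camera_info('wrist'); im,d=optics.read_camera('wrist'); cv2.imwrite('pics/w4.png',im[:,:,::-1])
im,d=optics.read_camera('top'); c=im[150:280,110:250]; cv2.imwrite('pics/t4.png',cv2.resize(c[:,:,::-1],(646,600)))
E
```

```text
t: 7.8
tool_pos: [0.4903, 0.308, 0.1657]
orientation: [1.467, 2.778, -0.0]
force: [-1.5, -1.6, -3.1]
opening: 0.0212
gripper_force: 6.0
[-1.51682151 -1.55572687 -3.10455991] 0.02122714531530622 [0.490329   0.30799491 0.16567654]
```

View pics/w4.png

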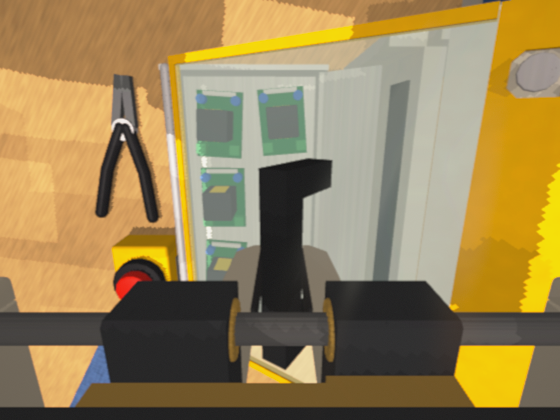

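The left stud head (537,75) now stands in the wide end. I'll lift gently and watch the force.

```bash
python3 -m inch '{"travel":[[0,0,0],[0,0,0],[0,-0.001,-0.003],[0,-0.002,-0.006],[0,-0.003,-0.010],[0,-0.004,-0.014],[0,-0.005,-0.018],[0,-0.006,-0.022],[0,-0.006,-0.022]],"spin":[0,0,0,0,0,0,0,0,0]}' 1 12
python3 - <<'E'
from h import *
p,r,s=tool();print(s['force'],s['opening'],p)
im,d=optics.read_camera('side'); c=im[210:370,190:400]; cv2.imwrite('pics/s5.png',cv2.resize(c[:,:,::-1],(787,600)))
E
```

```text
t: 8.65
tool_pos: [0.4858, 0.3049, 0.1889]
orientation: [1.467, 2.777, 0.002]
force: [-0.6, -0.7, -4.5]
opening: 0.0203
gripper_force: 12.0
[-0.57180275 -0.74620854 -4.51228648] 0.02034810642560335 [0.48579182 0.30486469 0.18887875]
```

View pics/s5.png

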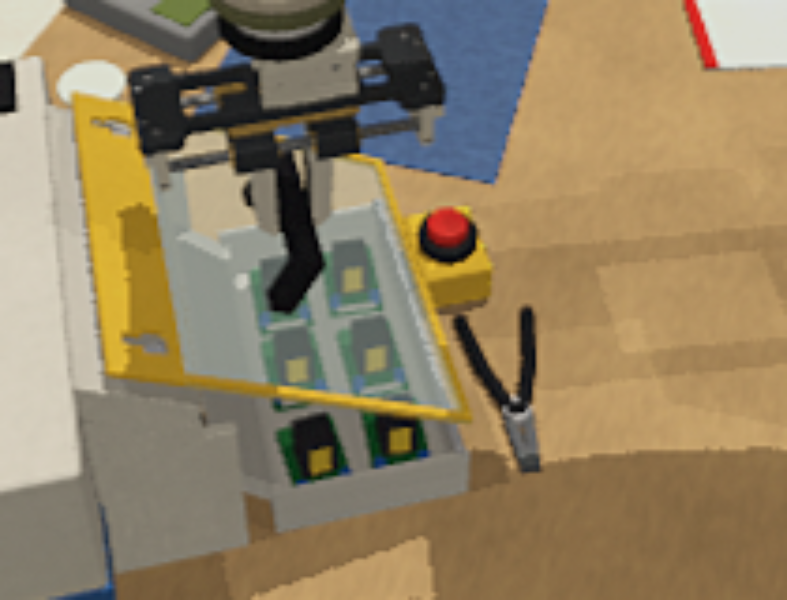

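The guard is clear of the stud heads, since only the empty keyholes show. I'll continue up and away.

```bash
python3 -m inch '{"travel":[[0,-0.004,-0.01],[0,-0.008,-0.02],[0,-0.012,-0.035],[0,-0.016,-0.05],[0,-0.02,-0.065],[0,-0.025,-0.08],[0,-0.03,-0.10],[0,-0.035,-0.12],[0,-0.035,-0.12]],"spin":[0,0,0,0,0,0,0,0,0]}' 1 20
python3 -m inch '{"travel":[[0,0,0],[0,0,0],[0,0,0],[0,0,0]],"spin":[0,0,0,0]}' 1 45
python3 - <<'E'
from h import *
p,r,s=tool();print(s['force'],s['opening'],p)
i=optics.camera_info('wrist'); im,d=optics.read_camera('wrist'); W=cloud('wrist',d,i); cv2.imwrite('pics/w6.png',im[:,:,::-1])
h=cv2.cvtColor(im,cv2.COLOR_RGB2HSV); yl=(h[...,0]>20)&(h[...,0]<35)&(h[...,1]>150)&(h[...,2]>120)&(d>0)&(W[...,2]>.15)
q=r.inv().apply(W[yl]-p); A=np.c_[q[:,:2],np.ones(len(q))]; c,res,_,_=np.linalg.lstsq(A,q[:,2],rcond=None); print('plane',c,len(q),np.std(A@c-q[:,2]), np.percentile(q,[1,99],axis=0).round(3).tolist())
E
```

```text
t: 9.45
tool_pos: [0.4574, 0.2853, 0.3137]
orientation: [1.465, 2.774, 0.01]
force: [1.4, 0.2, -2.6]
opening: 0.0199
gripper_force: 20.0
t: 9.78
tool_pos: [0.4559, 0.2846, 0.3056]
orientation: [-1.466, -2.777, 0.004]
force: [-0.1, 0.7, -4.6]
opening: 0.0188
gripper_force: 45.0
[-0.09749663  0.70541806 -4.58257084] 0.018807122813205193 [0.45591641 0.28464647 0.30563547]
plane [ 0.00287101 -0.53529041  0.04845481] 29734 0.00737627907194121 [[-0.075, -0.091, -0.018], [0.122, 0.124, 0.1]]
```

View pics/w6.png

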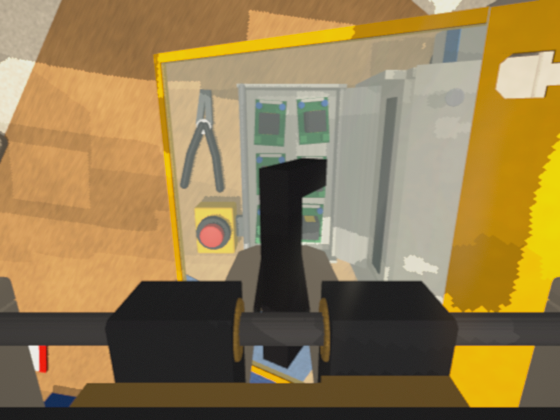

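The guard hangs from the bar, still tilted about 28°. I'll carry it over the mat, turn it to the mat's 4.9° and set its low edge down first.

```bash
python3 -m inch '{"travel":[[-0.03,-0.013,0],[-0.065,-0.028,0],[-0.10,-0.043,0],[-0.138,-0.06,0],[-0.176,-0.076,0],[-0.214,-0.092,0],[-0.252,-0.109,0],[-0.285,-0.123,0],[-0.31,-0.134,0],[-0.324,-0.14,0]],"spin":[0.06,0.12,0.18,0.24,0.3,0.36,0.42,0.47,0.5,0.513]}' 1 45
python3 -m inch '{"travel":[[0,0,0],[0,0,0.03],[0,0,0.06],[0,0,0.08],[0,0,0.10],[0,0,0.10],[0,0,0.10]],"spin":[0,0,0,0,0,0,0]}' 1 45
python3 - <<'E'
from h import *
p,r,s=tool();print(s['force'],s['opening'],p); y=r.apply([0,1,0]); print(np.degrees(np.arctan2(y[1],y[0])),s['t'])
i=optics.camera_info('wrist'); im,d=optics.read_camera('wrist'); W=cloud('wrist',d,i); cv2.imwrite('pics/w7.png',im[:,:,::-1])
h=cv2.cvtColor(im,cv2.COLOR_RGB2HSV); yl=(h[...,0]>20)&(h[...,0]<35)&(h[...,1]>150)&(h[...,2]>120)&(d>0)&(W[...,2]>.08)
q=r.inv().apply(W[yl]-p); A=np.c_[q[:,:2],np.ones(len(q))]; c,res,_,_=np.linalg.lstsq(A,q[:,2],rcond=None); print('plane',c,len(q), np.percentile(q,[1,99],axis=0).round(3).tolist())
im,d=optics.read_camera('top');W=cloud('top',d); cv2.imwrite('pics/t7.png',cv2.resize(im[:,:,::-1],(800,600)))
E
```

```text
t: 10.67
tool_pos: [0.5234, -0.0651, 0.3064]
orientation: [-2.129, -2.309, 0.002]
force: [0.3, -0.0, -5.1]
opening: 0.0157
gripper_force: 45.0
t: 11.25
tool_pos: [0.5224, -0.0608, 0.206]
orientation: [-2.121, -2.313, 0.003]
force: [0.7, 0.6, -3.3]
opening: 0.0156
gripper_force: 45.0
[ 0.69984686  0.60654138 -3.3423569 ] 0.01560824778526714 [ 0.52236984 -0.06079446  0.20602766]
4.973310403429028 11.25
plane [0.02847246 0.01879003 0.04869848] 24723 [[-0.095, -0.127, 0.045], [0.121, 0.127, 0.055]]
```

View pics/t7.png

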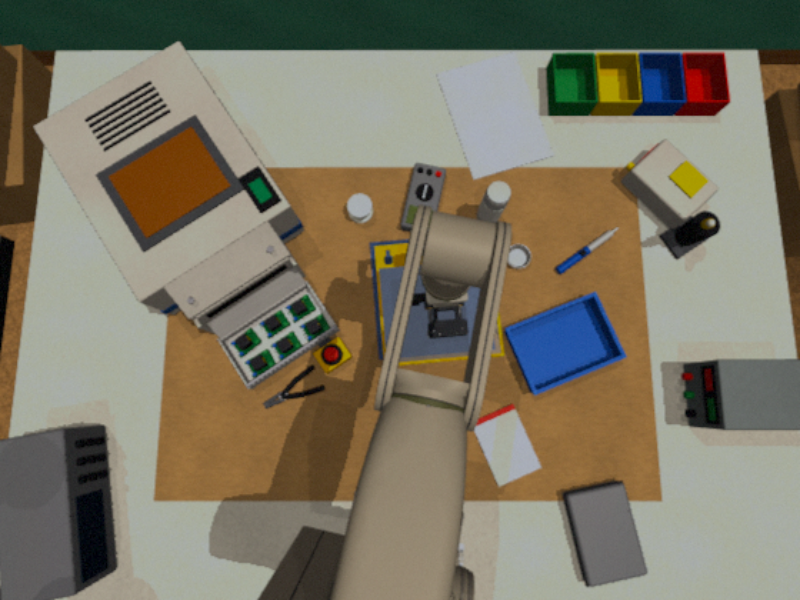

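The guard has squared itself in the grip and hangs flat (tilt under 2°, opening 15.6 mm). All six boards are visible in the open tray around (280,330). I'll lower it onto the mat centre.

```bash
python3 -m inch '{"travel":[[0,0.02,0.02],[0,0.037,0.05],[0,0.037,0.08],[0,0.037,0.11],[0,0.037,0.13],[0,0.037,0.14],[0,0.037,0.146],[0,0.037,0.149],[0,0.037,0.150],[0,0.037,0.150]],"spin":[0,0,0,0,0,0,0,0,0,0]}' 1 45
python3 - <<'E'
from h import *
p,r,s=tool();print(s['force'],s['opening'],p)
E
```

```text
t: 12.18
tool_pos: [0.5618, -0.0587, 0.0594]
orientation: [2.122, 2.313, 0.003]
force: [0.0, 0.4, -3.4]
opening: 0.0157
gripper_force: 45.0
[ 0.04492369  0.36292565 -3.37167863] 0.01569762179916304 [ 0.561802   -0.05869499  0.05940403]
```

```bash
python3 -m inch '{"travel":[[0,0,0.002],[0,0,0.004],[0,0,0.004]],"spin":[0,0,0]}' 1 45
python3 -m inch '{"travel":[[0,0,0],[0,0,0],[0,0,0],[0,0,0],[0,0,0]],"spin":[0,0,0,0,0]}' 0.6 10
python3 -m inch '{"travel":[[0,0,-0.02],[0,0,-0.05],[0,0,-0.09],[0,0,-0.13],[0,0,-0.17],[0,0,-0.2],[0,0,-0.2]],"spin":[0,0,0,0,0,0,0]}'
python3 - <<'E'
from h import *
p,r,s=tool();print(s['force'],s['opening'],p)
a=np.radians(34.3);ex=np.array([np.cos(a),np.sin(a),0])
t=np.array([.4546,.291,.30])
print('to tray',togo(t))
E
```

```text
t: 12.43
tool_pos: [0.5621, -0.059, 0.0566]
orientation: [2.122, 2.313, 0.002]
force: [-5.6, -0.2, 11.9]
opening: 0.0157
gripper_force: 45.0
t: 12.85
tool_pos: [0.5605, -0.0584, 0.0535]
orientation: [2.124, 2.315, 0.0]
force: [-0.1, -0.5, 0.4]
opening: 0.037
gripper_force: 0.0
t: 13.43
tool_pos: [0.5638, -0.059, 0.2623]
orientation: [2.117, 2.307, 0.01]
force: [1.0, 0.6, 0.4]
opening: 0.0374
gripper_force: 0.0
[0.98104395 0.55013645 0.39580205] 0.03736410589556272 [ 0.56377081 -0.059048    0.26227703]
to tray [ 0.35800465 -0.07820683 -0.03989053]
```

```bash
python3 - <<'E'
from h import *
im,d=optics.read_camera('top'); W=cloud('top',d)
h=cv2.cvtColor(im,cv2.COLOR_RGB2HSV)
a=np.radians(34.3);ex=np.array([np.cos(a),np.sin(a),0]);ey=np.array([-ex[1],ex[0],0]);O=np.array([.4546,.291,0])
mx=(W-O)@ex; my=(W-O)@ey
tray=(d>0)&(mx>-.058)&(mx<.06)&(abs(my)<.112)
m=tray&(W[...,2]>.030)&(W[...,2]<.06)
n,l,st,c=cv2.connectedComponentsWithStats(cv2.morphologyEx(m.astype(np.uint8),cv2.MORPH_OPEN,np.ones((2,2))))
for k in range(1,n):
    P=W[l==k]
    if len(P)>15: print(k,len(P),P.mean(0).round(4),'mach',mx[l==k].mean().round(4),my[l==k].mean().round(4),cv2.minAreaRect((P[:,:2]*1000).astype(np.float32))[1:])
print([(round(x['p'],2),np.round(x['centre'],3).tolist()) for x in models.look_for('top','board1')])
c=im[190:290,145:245]; cv2.imwrite('pics/t8.png',cv2.resize(c[:,:,::-1],(600,600),interpolation=cv2.INTER_CUBIC))
# guard check
g=W[(h[...,0]>20)&(h[...,0]<35)&(h[...,1]>120)&(d>0)&(np.hypot(W[...,0]-.56,W[...,1]+.058)<.2)]
print(cv2.minAreaRect((g[:,:2]*1000).astype(np.float32)),np.percentile(g[:,2],[2,50,98]))
E
```

```text
1 71 [0.5245 0.2443 0.0383] mach 0.0314 -0.078 ((23.458120346069336, 25.80880355834961), 34.412410736083984)
2 69 [0.4848 0.2996 0.057 ] mach 0.0298 -0.0099 ((343.7236328125, 32.603031158447266), 56.594600677490234)
3 69 [0.479  0.2089 0.0375] mach -0.0261 -0.0816 ((21.520204544067383, 24.51291275024414), 29.251445770263672)
4 253 [0.4054 0.2613 0.0457] mach -0.0574 0.0032 ((341.45166015625, 139.83396911621094), 85.71434020996094)
5 75 [0.4445 0.3665 0.0381] mach 0.0342 0.0681 ((22.098974227905273, 25.708646774291992), 41.365509033203125)
6 76 [0.4369 0.2738 0.0362] mach -0.0244 -0.0042 ((22.470829010009766, 27.670549392700195), 31.540447235107422)
8 77 [0.3972 0.3314 0.0371] mach -0.0247 0.0658 ((22.221376419067383, 29.79159927368164), 32.226070404052734)
[(0.81, [0.492, 0.299, 0.015]), (0.77, [0.45, 0.366, 0.014]), (0.73, [0.396, 0.331, 0.011]), (0.68, [0.438, 0.275, 0.015]), (0.67, [0.531, 0.246, 0.013]), (0.64, [0.482, 0.213, 0.02]), (0.35, [0.713, 0.459, 0.201])]
((534.3141479492188, -61.01751708984375), (305.4317626953125, 244.79530334472656), 4.2497687339782715) [1.06569308e-04 6.96466193e-03 5.97725530e-01]
```

View pics/t8.png

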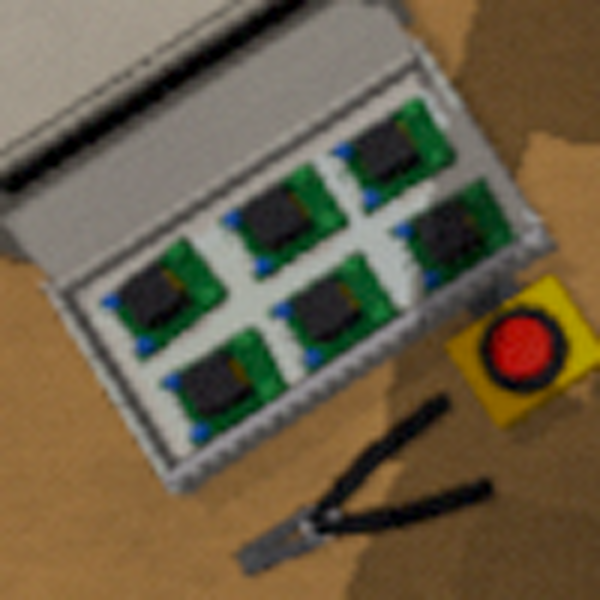

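Six boards lie flat in two rows of three, components up, long side along the tray. The guard lies flat on the mat. I'll look at the boards closely with the wrist camera.

```bash
python3 -m inch '{"travel":[[0.02,-0.006,-0.01],[0.06,-0.017,-0.03],[0.10,-0.028,-0.03],[0.14,-0.039,-0.03],[0.18,-0.05,-0.03],[0.22,-0.061,-0.03],[0.26,-0.072,-0.03],[0.30,-0.083,-0.03],[0.335,-0.092,-0.03],[0.349,-0.096,-0.03]],"spin":[0.12,0.24,0.36,0.48,0.6,0.72,0.84,0.95,1.04,1.06]}' 0.61
python3 -m inch '{"travel":[[0,0,0],[0,0,0],[0,0,0]],"spin":[0,0,0]}'
cat > b.py <<'E'
from h import *
a=np.radians(34.3);ex=np.array([np.cos(a),np.sin(a),0]);ey=np.array([-ex[1],ex[0],0]);O=np.array([.4546,.291,0])
def boards(save=None,cam='wrist'):
    p,r,s=tool(); i=optics.camera_info(cam); im,d=optics.read_camera(cam); W=cloud(cam,d,i)
    if save: cv2.imwrite(save,im[:,:,::-1])
    mx=(W-O)@ex; my=(W-O)@ey; z=W[...,2]
    m=(d>0)&(mx>-.058)&(mx<.058)&(abs(my)<.112)&(z>.036)&(z<.050)
    n,l,st,c=cv2.connectedComponentsWithStats(cv2.morphologyEx(m.astype(np.uint8),cv2.MORPH_OPEN,np.ones((5,5))))
    out=[]
    for k in range(1,n):
        P=W[l==k]
        if len(P)<120: continue
        R_=cv2.minAreaRect((P[:,:2]*1000).astype(np.float32)); C=np.array([*R_[0],0])/1000
        C2=np.median(P,0)
        print(len(P),'c',np.round(R_[0],1),'sz',np.round(R_[1],1),'ang',round(R_[2],1),'z',C2[2].round(4),'mach',((C-O)@ex).round(4),((C-O)@ey).round(4)); out.append(C)
    y=r.apply([0,1,0]); print('tool',p.round(4),'yang',np.degrees(np.arctan2(y[1],y[0])).round(1),'t',s['t'],'open',s['opening'],'q6',s['q'][5].round(2),'F',np.round(s['force'],1))
    return out
E
python3 -c "
from b import *
for C in boards('pics/w9.png'): print('togo',togo([C[0],C[1],.032]).round(4))"
```

```text
t: 14.37
tool_pos: [0.4332, 0.2818, 0.281]
orientation: [3.005, 0.913, -0.005]
force: [0.5, -0.5, 0.2]
opening: 0.0366
gripper_force: 0.0
t: 14.62
tool_pos: [0.4342, 0.2805, 0.2816]
orientation: [3.001, 0.926, -0.004]
force: [0.4, -0.2, -0.5]
opening: 0.0362
gripper_force: 0.0
281 c [413.8 395.9] sz [64.4  4.3] ang 34.1 z 0.0445 mach 0.0255 0.1096
501 c [449.1 369.5] sz [26.  26.2] ang 38.4 z 0.043 mach 0.0397 0.068
486 c [492.1 305.3] sz [25.7 25.3] ang 34.2 z 0.0432 mach 0.039 -0.0093
490 c [528.6 246.4] sz [24.7 26.5] ang 34.4 z 0.0433 mach 0.036 -0.0785
450 c [401.7 334.2] sz [26.1 26.4] ang 31.1 z 0.0431 mach -0.0193 0.0655
458 c [441.9 275.8] sz [26.4 25.2] ang 34.0 z 0.0432 mach -0.0191 -0.0054
452 c [483.6 211.8] sz [26.  26.4] ang 30.7 z 0.0433 mach -0.0207 -0.0818
tool [0.4342 0.2805 0.2816] yang -55.7 t 14.6167 open 0.0362458145454345 q6 1.45 F [ 0.4 -0.2 -0.5]
togo [ 0.0485 -0.1077  0.2499]
togo [ 0.0629 -0.066   0.2499]
togo [0.0623 0.0113 0.2499]
togo [0.0594 0.0805 0.2499]
togo [ 0.0038 -0.0634  0.25  ]
togo [0.0042 0.0075 0.25  ]
togo [0.0027 0.0839 0.2501]
```

View pics/w9.png

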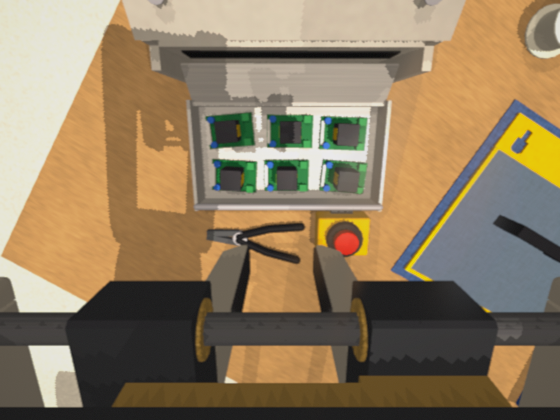

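The boards are clear and square to the tray. I'll pick the middle front one (287,175) first.

```bash
python3 -m inch '{"travel":[[0.004,0.007,0.04],[0.004,0.007,0.08],[0.004,0.007,0.12],[0.004,0.007,0.16],[0.004,0.007,0.19],[0.004,0.007,0.22],[0.004,0.007,0.235],[0.004,0.007,0.243],[0.004,0.007,0.247],[0.004,0.007,0.247]],"spin":[0,0,0,0,0,0,0,0,0,0]}' 0.61 25
python3 -m inch '{"travel":[[0,0,0],[0,0,0],[0,0,0],[0,0,0]],"spin":[0,0,0,0]}' 1 25
python3 -m inch '{"travel":[[0,0,-0.02],[0,0,-0.05],[0,0,-0.09],[0,0,-0.13],[0,0,-0.165],[0,0,-0.165]],"spin":[0,0,0,0,0,0]}'
python3 -c "
from h import *
print(togo([.33,-.30,.20]))"
```

```text
t: 15.5
tool_pos: [0.4423, 0.2765, 0.0362]
orientation: [3.003, 0.921, -0.001]
force: [-0.7, 1.2, 0.4]
opening: 0.036
gripper_force: 0.0
t: 15.83
tool_pos: [0.4433, 0.2779, 0.0381]
orientation: [-3.003, -0.924, -0.005]
force: [0.7, -2.0, 6.4]
opening: 0.0259
gripper_force: 25.0
t: 16.33
tool_pos: [0.4457, 0.2796, 0.2109]
orientation: [-3.0, -0.923, -0.021]
force: [1.4, 0.1, -0.0]
opening: 0.0256
gripper_force: 25.0
[-0.42172247  0.41420724  0.00593609]
```

```bash
python3 -m inch '{"travel":[[-0.02,0.02,0],[-0.045,0.045,0],[-0.074,0.072,0],[-0.103,0.101,0],[-0.132,0.13,0],[-0.16,0.158,0],[-0.188,0.186,0],[-0.216,0.214,0],[-0.24,0.237,0],[-0.25,0.247,0]],"spin":[0,0,0,0,0,0.05,0.1,0.15,0.2,0.21]}'
python3 -m inch '{"travel":[[-0.02,0.006,0],[-0.045,0.02,0],[-0.074,0.045,0],[-0.103,0.075,0],[-0.13,0.10,0],[-0.15,0.125,0],[-0.16,0.135,0],[-0.16,0.135,0]],"spin":[0,0,0,0,0,0,0,0]}'
cat > tote.py <<'E'
from h import *
def tote(save=None):
    p,r,s=tool(); i=optics.camera_info('wrist'); im,d=optics.read_camera('wrist'); W=cloud('wrist',d,i)
    if save: cv2.imwrite(save,im[:,:,::-1])
    h=cv2.cvtColor(im,cv2.COLOR_RGB2HSV); x,y,z=np.moveaxis(W,-1,0)
    m=(d>0)&(np.hypot(x-.443,y+.352)<.19)&(h[...,0]>100)&(h[...,0]<125)&(h[...,1]>110)
    rim=m&(z>.042)&(z<.058); P=W[cv2.morphologyEx(rim.astype(np.uint8),cv2.MORPH_OPEN,np.ones((2,2)))>0]
    R_=cv2.minAreaRect((P[:,:2]*1000).astype(np.float32)); print('rim',len(P),R_,np.median(P[:,2]))
    fl=W[m&(abs(z-.004)<.006)]; print('floor',len(fl),cv2.minAreaRect((fl[:,:2]*1000).astype(np.float32)))
    yy=r.apply([0,1,0]); print('tool',p.round(4),'yang',np.degrees(np.arctan2(yy[1],yy[0])).round(1),'t',s['t'],'open',s['opening'],'F',np.round(s['force'],1))
E
python3 -c "
from tote import *; tote('pics/w10.png')"
```

```text
t: 17.17
tool_pos: [0.3731, -0.0705, 0.2016]
orientation: [3.083, 0.595, 0.001]
force: [0.5, 0.8, -1.0]
opening: 0.0259
gripper_force: 25.0
t: 17.83
tool_pos: [0.2755, -0.255, 0.2015]
orientation: [3.083, 0.598, -0.001]
force: [1.0, 0.4, -0.1]
opening: 0.0258
gripper_force: 25.0
rim 4264 ((392.3846435546875, -355.46575927734375), (259.3460693359375, 141.01760864257812), 85.81597137451172) 0.04936364920230194
floor 29917 ((428.8063049316406, -318.6470947265625), (139.74684143066406, 287.32763671875), 21.88884925842285)
tool [ 0.2755 -0.255   0.2015] yang -68.1 t 17.8333 open 0.025844805393838224 F [ 1.   0.4 -0.1]
```

View pics/w10.png

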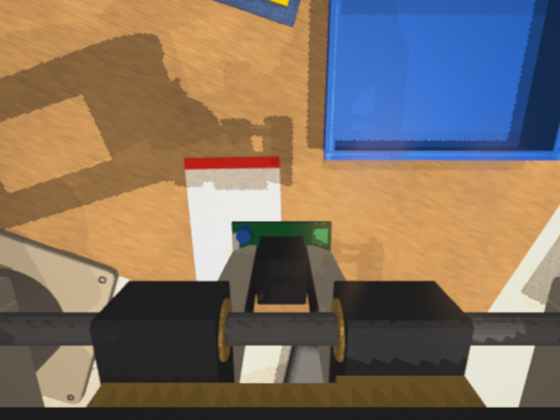

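The tote's near-left corner is at (328,157) and the board is held level at (281,237). I'll shift so the whole tote is in view.

```bash
python3 -m inch '{"travel":[[0.01,0.03,-0.02],[0.02,0.065,-0.04],[0.03,0.10,-0.06],[0.03,0.125,-0.08],[0.03,0.125,-0.08],[0.03,0.125,-0.08]],"spin":[0,0,0,0,0,0]}'
python3 -c "
from tote import *; tote('pics/w11.png')"
```

```text
t: 18.38
tool_pos: [0.353, -0.3568, 0.282]
orientation: [3.082, 0.605, 0.001]
force: [-0.2, 0.4, -1.1]
opening: 0.0252
gripper_force: 25.0
rim 5459 ((439.7107849121094, -356.4478759765625), (168.56581115722656, 224.60501098632812), 21.785085678100586) 0.049167939247277956
floor 19165 ((456.6164855957031, -308.742919921875), (198.2493896484375, 283.6417236328125), 21.5393123626709)
tool [ 0.353  -0.3568  0.282 ] yang -67.8 t 18.3833 open 0.025246111089248607 F [-0.2  0.4 -1.1]
```

```bash
python3 - <<'E'
from h import *
i=optics.camera_info('wrist'); im,d=optics.read_camera('wrist'); W=cloud('wrist',d,i)
h=cv2.cvtColor(im,cv2.COLOR_RGB2HSV); x,y,z=np.moveaxis(W,-1,0)
m=(d>0)&(np.hypot(x-.443,y+.352)<.19)&(h[...,0]>100)&(h[...,0]<125)&(h[...,1]>110)&(z>.046)&(z<.054)
P=W[m][:,:2]-[.443,-.352]
best=None
for ang in np.arange(-72,-64,.5):
    a=np.radians(ang);u=P@[np.cos(a),np.sin(a)];v=P@[-np.sin(a),np.cos(a)]
    hu,eu=np.histogram(u,np.arange(-.14,.14,.002));hv,ev=np.histogram(v,np.arange(-.11,.11,.002))
    sc=(hu**2).sum()+(hv**2).sum()
    if best is None or sc>best[0]: best=(sc,ang,hu,hv,eu,ev)
sc,ang,hu,hv,eu,ev=best; print(ang)
print([(round(e*1000),n) for e,n in zip(eu,hu) if n>60]);print([(round(e*1000),n) for e,n in zip(ev,hv) if n>60])
E
```

```text
-68.0
[(-110, np.int64(231)), (-108, np.int64(246)), (-106, np.int64(253)), (-104, np.int64(249)), (-102, np.int64(190)), (104, np.int64(139)), (106, np.int64(278)), (108, np.int64(247)), (110, np.int64(253)), (112, np.int64(170))]
[(-80, np.int64(62)), (-78, np.int64(252)), (-76, np.int64(310)), (-74, np.int64(303)), (-72, np.int64(290)), (-70, np.int64(88)), (70, np.int64(126)), (72, np.int64(474)), (74, np.int64(417)), (76, np.int64(411)), (78, np.int64(433)), (80, np.int64(111))]
```

View pics/w11.png

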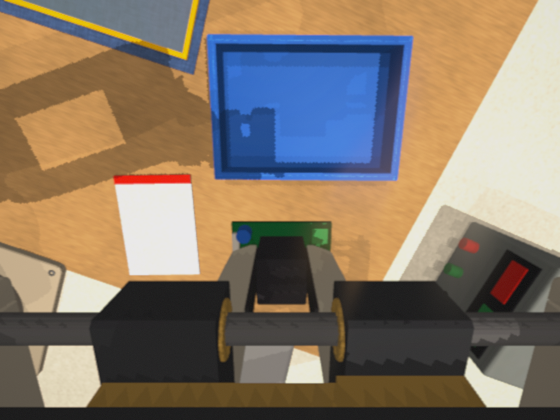

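The tote is fully visible, with its corners at (210,37), (411,38), (397,178) and (215,180). Its centre is at about (0.444, -0.353), with the long axis at -68°.

```bash
cat > slots.py <<'E'
from h import *
a=np.radians(-68);U=np.array([np.cos(a),np.sin(a)]);V=np.array([-np.sin(a),np.cos(a)]);C=np.array([.4442,-.3534])
S=[C+u*U+v*V for v in(.036,-.036) for u in(-.067,0,.067)]
def slot(k,z=.15): 
    p,r,s=tool(); yy=r.apply([0,1,0]); print('slot',k,S[k].round(4),'togo',togo([*S[k],z]).round(4),'z',p[2].round(4),'yang',np.degrees(np.arctan2(yy[1],yy[0])).round(1),'open',s['opening'],'t',s['t'])
E
python3 -c "
from slots import *; slot(0,.10)"
```

```text
slot 0 [ 0.4525 -0.2778] togo [ 0.1227 -0.0333  0.1804] z 0.2804 yang -67.8 open 0.02610383623615578 t 18.4833
```

```bash
python3 -m inch '{"travel":[[0.03,-0.01,0.01],[0.07,-0.02,0.02],[0.105,-0.033,0.05],[0.123,-0.033,0.09],[0.123,-0.033,0.13],[0.123,-0.033,0.16],[0.123,-0.033,0.18],[0.123,-0.033,0.18],[0.123,-0.033,0.18]],"spin":[0,0,0,0,0,0,0,0,0]}'
python3 -c "
from slots import *; slot(0,.037)"
```

```text
t: 19.23
tool_pos: [0.4515, -0.2781, 0.1001]
orientation: [-3.08, -0.604, 0.004]
force: [-0.6, -0.6, -1.5]
opening: 0.0257
gripper_force: 25.0
slot 0 [ 0.4525 -0.2778] togo [0.0012 0.0003 0.0631] z 0.1001 yang -67.8 open 0.0257285713213063 t 19.2333
```

```bash
python3 -m inch '{"travel":[[0.001,0,0.025],[0.001,0,0.045],[0.001,0,0.056],[0.001,0,0.062],[0.001,0,0.064],[0.001,0,0.064]],"spin":[0,0,0,0,0,0]}'
python3 -m inch '{"travel":[[0,0,0],[0,0,0],[0,0,0]],"spin":[0,0,0]}' 0.655
python3 -m inch '{"travel":[[0,0,-0.015],[0,0,-0.04],[0,0,-0.08],[0,0,-0.12],[0,0,-0.165],[0,0,-0.165]],"spin":[0,0,0,0,0,0]}'
python3 -c "
from h import *
i=optics.camera_info('wrist'); im,d=optics.read_camera('wrist'); cv2.imwrite('pics/w12.png',im[:,:,::-1])
W=cloud('wrist',d,i); z=W[...,2]; m=(d>0)&(z>.034)&(z<.05)&(np.hypot(W[...,0]-.4525,W[...,1]+.2778)<.035); P=W[m]; print(len(P),P.mean(0),cv2.minAreaRect((P[:,:2]*1000).astype(np.float32)) if len(P) else '')
print(togo([.434,.2805,.2]))"
```

```text
t: 19.73
tool_pos: [0.4546, -0.2802, 0.0385]
orientation: [3.082, 0.603, 0.001]
force: [-0.4, 0.5, -0.2]
opening: 0.026
gripper_force: 25.0
t: 19.98
tool_pos: [0.4548, -0.2804, 0.0387]
orientation: [3.082, 0.603, 0.002]
force: [0.7, 0.1, 0.3]
opening: 0.0319
gripper_force: 0.0
t: 20.48
tool_pos: [0.4576, -0.2825, 0.2126]
orientation: [3.073, 0.602, 0.015]
force: [1.5, -0.1, 1.4]
opening: 0.0322
gripper_force: 0.0
622 [ 0.45419635 -0.28182742  0.04086761] ((453.1312255859375, -282.6613464355469), (26.851612091064453, 25.549907684326172), 21.781814575195312)
[ 0.19078648 -0.52982116  0.00562146]
```

View pics/w12.png

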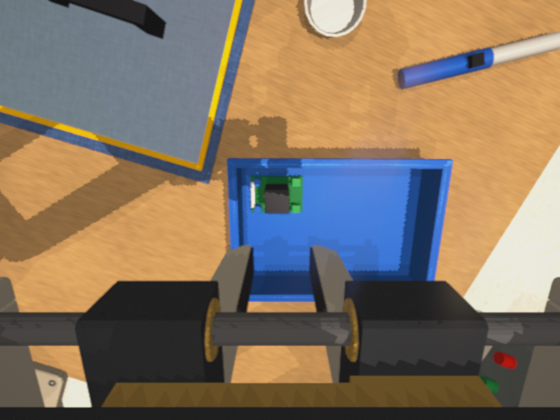

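The first board lies flat in the tote's upper-left, with its transformer at (277,197). I've used up the picture budget (15 viewed, 1 over the limit of 14), so from here I'll work by numbers only.

```bash
python3 -m inch '{"travel":[[0.006,-0.016,0],[0.015,-0.045,0],[0.029,-0.083,0],[0.043,-0.12,0],[0.057,-0.16,0],[0.071,-0.198,0],[0.085,-0.236,0],[0.099,-0.275,0],[0.113,-0.313,0],[0.127,-0.352,0]],"spin":[0,0,0,0,0,0,0,0,0,0]}' 0.61
python3 -m inch '{"travel":[[0.014,-0.039,0],[0.028,-0.078,-0.02],[0.042,-0.117,-0.04],[0.055,-0.15,-0.06],[0.063,-0.175,-0.06],[0.063,-0.178,-0.06],[0.063,-0.178,-0.06],[0.063,-0.178,-0.06]],"spin":[0,-0.05,-0.1,-0.16,-0.21,-0.21,-0.21,-0.21]}'
python3 -c "
from b import *
for C in boards(): print('togo',togo([C[0],C[1],.036]).round(4))"
```

```text
t: 21.37
tool_pos: [0.438, 0.0959, 0.2017]
orientation: [3.083, 0.603, -0.001]
force: [1.2, 0.1, 0.3]
opening: 0.0359
gripper_force: 0.0
t: 22.03
tool_pos: [0.4296, 0.2823, 0.2612]
orientation: [3.002, 0.924, -0.003]
force: [1.1, -0.5, -0.5]
opening: 0.0363
gripper_force: 0.0
344 c [410.4 393.8] sz [71.5  4.3] ang 34.3 z 0.0446 mach 0.0215 0.1099
559 c [449.1 369.5] sz [25.9 26.1] ang 38.9 z 0.0431 mach 0.0397 0.0679
537 c [491.7 305.7] sz [25.4 25.1] ang 34.2 z 0.0433 mach 0.0389 -0.0088
557 c [528.8 247. ] sz [25.5 26.4] ang 34.0 z 0.0434 mach 0.0365 -0.0781
509 c [401.1 346.5] sz [26.1 26.3] ang 38.5 z 0.0431 mach -0.0129 0.076
502 c [483.6 211.6] sz [26.1 26.8] ang 29.4 z 0.0433 mach -0.0208 -0.0819
tool [0.4296 0.2823 0.2612] yang -55.8 t 22.0333 open 0.03625251117896479 q6 1.46 F [ 1.1 -0.5 -0.5]
togo [ 0.0474 -0.1038  0.2251]
togo [ 0.0658 -0.0619  0.225 ]
togo [0.0651 0.0148 0.2251]
togo [0.0629 0.0842 0.2251]
togo [ 0.0131 -0.0699  0.2251]
togo [0.0057 0.0881 0.2252]
```

One board was knocked 12 mm, and these numbers already include that. Next is the front-right board.

```bash
python3 -m inch '{"travel":[[0.003,0.03,0],[0.005,0.065,0.03],[0.006,0.087,0.07],[0.006,0.087,0.11],[0.006,0.087,0.15],[0.006,0.087,0.18],[0.006,0.087,0.20],[0.006,0.087,0.215],[0.006,0.087,0.225],[0.006,0.087,0.225]],"spin":[0.02,0.04,0.06,0.08,0.08,0.08,0.08,0.08,0.08,0.08]}' 0.63 25
python3 -m inch '{"travel":[[0,0,0],[0,0,0],[0,0,0],[0,0,0]],"spin":[0,0,0,0]}' 1 25
python3 -m inch '{"travel":[[0,0,-0.02],[0,0,-0.05],[0,0,-0.09],[0,0,-0.13],[0,0,-0.13],[0,0,-0.13]],"spin":[0,0,0,0,0,0]}'
python3 -c "
from slots import *; slot(1,.15)"
```

```text
t: 22.92
tool_pos: [0.482, 0.2121, 0.0346]
orientation: [3.038, 0.799, -0.008]
force: [-0.6, -0.4, 0.2]
opening: 0.0342
gripper_force: 0.0
t: 23.25
tool_pos: [0.485, 0.2144, 0.0388]
orientation: [-3.037, -0.803, -0.004]
force: [-0.9, -0.6, -0.4]
opening: 0.0259
gripper_force: 25.0
t: 23.75
tool_pos: [0.4865, 0.2151, 0.1719]
orientation: [-3.037, -0.803, -0.013]
force: [0.2, -0.5, -1.4]
opening: 0.0263
gripper_force: 25.0
slot 1 [ 0.4776 -0.3399] togo [-0.2823  0.478   0.0204] z 0.1719 yang -60.4 open 0.026296135001154502 t 23.75
```

```bash
python3 -m inch '{"travel":[[-0.008,0.014,0],[-0.025,0.042,0],[-0.045,0.076,0],[-0.065,0.11,0],[-0.085,0.145,0],[-0.106,0.18,0],[-0.127,0.215,0],[-0.148,0.25,0],[-0.169,0.287,0],[-0.19,0.324,0]],"spin":[0,0,0,0,0,0,0,0,0,0]}'
python3 -m inch '{"travel":[[-0.02,0.034,0],[-0.04,0.068,0],[-0.06,0.102,0],[-0.08,0.136,0],[-0.092,0.157,0.03],[-0.092,0.157,0.07],[-0.092,0.157,0.07],[-0.092,0.157,0.07]],"spin":[0.03,0.06,0.09,0.12,0.133,0.133,0.133,0.133]}'
python3 -c "
from slots import *; slot(1,.037)"
```

```text
t: 24.58
tool_pos: [0.4776, -0.1613, 0.1661]
orientation: [-3.036, -0.803, 0.002]
force: [0.7, -0.1, -1.0]
opening: 0.0256
gripper_force: 25.0
t: 25.25
tool_pos: [0.4737, -0.3395, 0.0934]
orientation: [-3.077, -0.597, 0.008]
force: [-0.0, -0.1, -0.3]
opening: 0.026
gripper_force: 25.0
slot 1 [ 0.4776 -0.3399] togo [0.0037 0.0023 0.0563] z 0.0934 yang -68.0 open 0.025969051963828586 t 25.25
```

```bash
python3 -m inch '{"travel":[[0.002,0.004,0.02],[0.002,0.004,0.035],[0.002,0.004,0.035],[0.002,0.004,0.035]],"spin":[0,0,0,0]}'
python3 -c "
from slots import *; slot(1,.037)"
```

```text
t: 25.58
tool_pos: [0.4802, -0.3439, 0.0636]
orientation: [-3.083, -0.601, -0.0]
force: [0.6, -0.8, 0.5]
opening: 0.0259
gripper_force: 25.0
slot 1 [ 0.4776 -0.3399] togo [-0.001  -0.0047  0.0266] z 0.0636 yang -67.9 open 0.025870934139418288 t 25.5833
```

```bash
python3 -m inch '{"travel":[[0,-0.002,0.012],[0,-0.002,0.022],[0,-0.002,0.026],[0,-0.002,0.026]],"spin":[0,0,0,0]}'
python3 -m inch '{"travel":[[0,0,0],[0,0,0],[0,0,0]],"spin":[0,0,0]}' 0.655
python3 -m inch '{"travel":[[0,0,-0.015],[0,0,-0.04],[0,0,-0.08],[0,0,-0.12],[0,0,-0.165],[0,0,-0.165]],"spin":[0,0,0,0,0,0]}'
python3 -c "
from h import *
print(togo([.434,.2805,.26]))"
```

```text
t: 25.92
tool_pos: [0.4791, -0.3425, 0.0364]
orientation: [-3.084, -0.6, 0.0]
force: [-0.8, -0.2, -1.2]
opening: 0.026
gripper_force: 25.0
t: 26.17
tool_pos: [0.4791, -0.3428, 0.0364]
orientation: [3.084, 0.599, 0.0]
force: [0.2, -0.0, -0.2]
opening: 0.0319
gripper_force: 0.0
t: 26.67
tool_pos: [0.4823, -0.3455, 0.2115]
orientation: [3.073, 0.597, 0.013]
force: [1.7, -0.6, 1.8]
opening: 0.0318
gripper_force: 0.0
[ 0.1899127  -0.59798377 -0.05446088]
```

```bash
python3 -m inch '{"travel":[[0.006,-0.018,0],[0.017,-0.055,0],[0.029,-0.092,0],[0.041,-0.13,0],[0.053,-0.169,0],[0.066,-0.209,0],[0.079,-0.249,0],[0.092,-0.289,0],[0.105,-0.33,0],[0.118,-0.37,0]],"spin":[0,0,0,0,0,0,0,0,0,0]}' 0.61
python3 -m inch '{"travel":[[0.012,-0.038,0],[0.024,-0.076,-0.015],[0.036,-0.113,-0.03],[0.048,-0.15,-0.045],[0.059,-0.187,-0.05],[0.068,-0.215,-0.05],[0.072,-0.228,-0.05],[0.072,-0.228,-0.05],[0.072,-0.228,-0.05]],"spin":[0,-0.05,-0.1,-0.16,-0.21,-0.21,-0.21,-0.21,-0.21]}'
python3 -c "
from b import *
for C in boards(): print('togo',togo([C[0],C[1],.036]).round(4))"
```

```text
t: 27.5
tool_pos: [0.4496, 0.0434, 0.2016]
orientation: [3.084, 0.598, 0.001]
force: [0.4, 0.0, -0.1]
opening: 0.0363
gripper_force: 0.0
t: 28.25
tool_pos: [0.4313, 0.2798, 0.2509]
orientation: [3.003, 0.921, -0.002]
force: [0.3, -0.3, -0.5]
opening: 0.0362
gripper_force: 0.0
167 c [427.9 405.6] sz [29.9  4.5] ang 35.0 z 0.0445 mach 0.0425 0.1097
577 c [449.  369.8] sz [25.9 26.2] ang 38.7 z 0.0431 mach 0.0397 0.0683
574 c [491.6 305.7] sz [25.8 25.6] ang 34.1 z 0.0432 mach 0.0388 -0.0087
589 c [528.4 246.6] sz [24.8 26.7] ang 34.1 z 0.0433 mach 0.0359 -0.0783
242 c [380.7 373.6] sz [52.2  4.3] ang 34.0 z 0.0445 mach -0.0145 0.1099
537 c [401.  346.6] sz [26.1 26.4] ang 39.3 z 0.0431 mach -0.0129 0.0761
tool [0.4313 0.2798 0.2509] yang -55.9 t 28.25 open 0.036179362571407414 q6 1.45 F [ 0.3 -0.3 -0.5]
togo [ 0.0681 -0.107   0.2148]
togo [ 0.0655 -0.0655  0.2148]
togo [0.065  0.0115 0.2148]
togo [0.0624 0.081  0.2149]
togo [ 0.011  -0.1069  0.2148]
togo [ 0.0128 -0.0731  0.2148]
```

```bash
python3 -m inch '{"travel":[[0.02,0.027,0],[0.042,0.054,0.02],[0.062,0.081,0.05],[0.062,0.081,0.09],[0.062,0.081,0.13],[0.062,0.081,0.165],[0.062,0.081,0.19],[0.062,0.081,0.207],[0.062,0.081,0.215],[0.062,0.081,0.215]],"spin":[0,0,0,0,0,0,0,0,0,0]}' 0.61 25
python3 -m inch '{"travel":[[0,0,0],[0,0,0],[0,0,0],[0,0,0]],"spin":[0,0,0,0]}' 1 25
python3 -m inch '{"travel":[[0,0,-0.02],[0,0,-0.05],[0,0,-0.09],[0,0,-0.13],[0,0,-0.13],[0,0,-0.13]],"spin":[0,0,0,0,0,0]}'
python3 -c "
from slots import *; S[2]=C+.069*U+.036*V; slot(2,.15)"
```

```text
t: 29.13
tool_pos: [0.5268, 0.2452, 0.0341]
orientation: [3.005, 0.916, -0.007]
force: [0.3, 0.6, -0.7]
opening: 0.036
gripper_force: 0.0
t: 29.47
tool_pos: [0.5297, 0.2478, 0.0385]
orientation: [3.004, 0.919, 0.005]
force: [0.4, -2.2, 4.6]
opening: 0.0259
gripper_force: 24.8
t: 29.97
tool_pos: [0.5308, 0.2486, 0.1713]
orientation: [-3.004, -0.919, -0.013]
force: [0.4, -0.2, -1.3]
opening: 0.0259
gripper_force: 24.8
slot 2 [ 0.5034 -0.4039] togo [-0.3881  0.5253  0.0192] z 0.1713 yang -56.0 open 0.025874276908126284 t 29.9667
```

```bash
python3 -m inch '{"travel":[[-0.009,0.012,0],[-0.028,0.038,0],[-0.05,0.068,0],[-0.074,0.1,0],[-0.098,0.133,0],[-0.122,0.166,0],[-0.147,0.199,0],[-0.172,0.232,0],[-0.197,0.266,0],[-0.222,0.30,0]],"spin":[0,0,0,0,0,0,0,0,0,0]}'
python3 -m inch '{"travel":[[-0.024,0.032,0],[-0.048,0.065,0],[-0.072,0.098,0],[-0.096,0.13,0],[-0.12,0.163,0],[-0.144,0.195,0],[-0.166,0.225,0],[-0.166,0.225,0.03],[-0.166,0.225,0.07],[-0.166,0.225,0.08]],"spin":[0,0.03,0.06,0.1,0.14,0.18,0.209,0.209,0.209,0.209]}'
python3 -m inch '{"travel":[[0,0,0.01],[0,0,0.02],[0,0,0.02]],"spin":[0,0,0]}'
python3 -c "
from slots import *; S[2]=C+.069*U+.036*V; slot(2,.037)"
```

```text
t: 30.8
tool_pos: [0.5099, -0.1263, 0.1644]
orientation: [-3.002, -0.919, 0.004]
force: [0.1, 0.1, -0.8]
opening: 0.0257
gripper_force: 24.8
t: 31.63
tool_pos: [0.4954, -0.4013, 0.0777]
orientation: [-3.075, -0.596, 0.011]
force: [-1.6, 1.6, -2.8]
opening: 0.0257
gripper_force: 24.8
t: 31.88
tool_pos: [0.4998, -0.4026, 0.0649]
orientation: [-3.082, -0.601, 0.002]
force: [-0.5, 0.1, -0.7]
opening: 0.0263
gripper_force: 24.8
slot 2 [ 0.5034 -0.4039] togo [0.003  0.0026 0.0279] z 0.0649 yang -67.9 open 0.026289566091036057 t 31.8833
```

```bash
python3 -m inch '{"travel":[[0.001,0.001,0.01],[0.001,0.001,0.02],[0.001,0.001,0.028],[0.001,0.001,0.029],[0.001,0.001,0.029]],"spin":[0,0,0,0,0]}'
python3 -c "
from slots import *; S[2]=C+.069*U+.036*V; slot(2,.037)"
python3 -m inch '{"travel":[[0,0,0],[0,0,0],[0,0,0]],"spin":[0,0,0]}' 0.655
python3 -m inch '{"travel":[[0,0,-0.015],[0,0,-0.04],[0,0,-0.08],[0,0,-0.12],[0,0,-0.165],[0,0,-0.165]],"spin":[0,0,0,0,0,0]}'
python3 -c "
from h import *
print(togo([.434,.2805,.26]))"
```

```text
t: 32.3
tool_pos: [0.5016, -0.4039, 0.037]
orientation: [-3.083, -0.601, 0.001]
force: [-0.4, -0.8, -0.9]
opening: 0.0258
gripper_force: 24.9
slot 2 [ 0.5034 -0.4039] togo [0.0017 0.0007 0.    ] z 0.037 yang -67.9 open 0.025800867142153246 t 32.3
t: 32.55
tool_pos: [0.502, -0.4045, 0.038]
orientation: [3.083, 0.601, 0.001]
force: [0.2, 0.4, 0.2]
opening: 0.0319
gripper_force: 0.0
t: 33.05
tool_pos: [0.505, -0.4072, 0.2149]
orientation: [3.071, 0.598, 0.014]
force: [0.2, -0.8, 1.8]
opening: 0.0323
gripper_force: 0.0
[ 0.19269099 -0.66337    -0.05317638]
```

```bash
python3 -m inch '{"travel":[[0.005,-0.018,0],[0.015,-0.053,0],[0.026,-0.09,0],[0.037,-0.128,0],[0.049,-0.168,0],[0.061,-0.208,0],[0.073,-0.248,0],[0.085,-0.288,0],[0.096,-0.328,0],[0.107,-0.368,0]],"spin":[0,0,0,0,0,0,0,0,0,0]}' 0.61
python3 -m inch '{"travel":[[0.012,-0.039,0],[0.023,-0.078,-0.015],[0.034,-0.117,-0.03],[0.045,-0.155,-0.045],[0.056,-0.192,-0.05],[0.067,-0.23,-0.05],[0.078,-0.265,-0.05],[0.086,-0.295,-0.05],[0.086,-0.295,-0.05],[0.086,-0.295,-0.05]],"spin":[0,-0.04,-0.08,-0.12,-0.16,-0.2,-0.21,-0.21,-0.21,-0.21]}'
python3 -c "
from b import *
for C in boards(): print('togo',togo([C[0],C[1],.036]).round(4))"
```

```text
t: 33.88
tool_pos: [0.4624, -0.0212, 0.2039]
orientation: [3.083, 0.6, 0.003]
force: [1.0, 1.2, 0.6]
opening: 0.0366
gripper_force: 0.0
t: 34.72
tool_pos: [0.4312, 0.2842, 0.2534]
orientation: [-3.002, -0.925, -0.001]
force: [0.6, -1.0, 0.1]
opening: 0.0361
gripper_force: 0.0
367 c [410.7 393.9] sz [72.5  4.4] ang 34.0 z 0.0446 mach 0.0217 0.1098
563 c [449.1 369.7] sz [25.6 26.2] ang 38.0 z 0.0431 mach 0.0398 0.0681
556 c [492.1 305.2] sz [25.  25.8] ang 34.3 z 0.0433 mach 0.039 -0.0094
530 c [401.  346.6] sz [26.2 26.3] ang 39.1 z 0.0431 mach -0.013 0.0762
122 c [367.6 364.7] sz [28.9  4.1] ang 34.3 z 0.0447 mach -0.0304 0.11
tool [0.4312 0.2842 0.2534] yang -55.7 t 34.7167 open 0.03607698762957318 q6 1.46 F [ 0.6 -1.   0.1]
togo [ 0.0449 -0.1036  0.2172]
togo [ 0.0631 -0.062   0.2173]
togo [0.0624 0.0155 0.2173]
togo [ 0.0103 -0.0699  0.2172]
togo [-0.0072 -0.1037  0.2172]
```

```bash
python3 -m inch '{"travel":[[0.03,0.008,0],[0.062,0.015,0.02],[0.062,0.015,0.05],[0.062,0.015,0.09],[0.062,0.015,0.13],[0.062,0.015,0.165],[0.062,0.015,0.19],[0.062,0.015,0.209],[0.062,0.015,0.217],[0.062,0.015,0.217]],"spin":[0,0,0,0,0,0,0,0,0,0]}' 0.61 25
python3 -m inch '{"travel":[[0,0,0],[0,0,0],[0,0,0],[0,0,0]],"spin":[0,0,0,0]}' 1 25
python3 -m inch '{"travel":[[0,0,-0.02],[0,0,-0.05],[0,0,-0.09],[0,0,-0.13],[0,0,-0.13],[0,0,-0.13]],"spin":[0,0,0,0,0,0]}'
python3 -c "
from slots import *; S[4]=C+.003*U-.036*V; slot(4,.15)"
```

```text
t: 35.6
tool_pos: [0.4905, 0.303, 0.0336]
orientation: [3.004, 0.918, -0.006]
force: [-0.9, -0.4, -0.3]
opening: 0.0359
gripper_force: 0.0
t: 35.93
tool_pos: [0.4932, 0.3056, 0.0378]
orientation: [-3.003, -0.921, -0.006]
force: [-0.4, -2.2, 6.8]
opening: 0.0259
gripper_force: 25.0
t: 36.43
tool_pos: [0.4939, 0.3065, 0.1702]
orientation: [-3.002, -0.921, -0.013]
force: [-0.5, -1.1, -0.5]
opening: 0.0257
gripper_force: 25.0
slot 4 [ 0.4119 -0.3697] togo [-0.447   0.5139  0.017 ] z 0.1702 yang -55.9 open 0.025713457783641126 t 36.4333
```

```bash
python3 -m inch '{"travel":[[-0.01,0.012,0],[-0.032,0.037,0],[-0.056,0.065,0],[-0.083,0.095,0],[-0.11,0.126,0],[-0.137,0.157,0],[-0.164,0.188,0],[-0.191,0.219,0],[-0.218,0.251,0],[-0.245,0.282,0]],"spin":[0,0,0,0,0,0,0,0,0,0]}'
python3 -m inch '{"travel":[[-0.026,0.03,0],[-0.052,0.06,0],[-0.078,0.09,0],[-0.104,0.12,0],[-0.13,0.15,0],[-0.156,0.18,0],[-0.182,0.21,0],[-0.202,0.232,0],[-0.202,0.232,0.03],[-0.202,0.232,0.07]],"spin":[0,0.03,0.06,0.1,0.14,0.18,0.209,0.209,0.209,0.209]}'
python3 -m inch '{"travel":[[0,0,0.01],[0,0,0.03],[0,0,0.03],[0,0,0.03]],"spin":[0,0,0,0]}'
python3 -c "
from slots import *; S[4]=C+.003*U-.036*V; slot(4,.037)"
```

```text
t: 37.27
tool_pos: [0.4452, -0.0673, 0.1642]
orientation: [-3.003, -0.921, 0.002]
force: [0.7, -0.4, -0.8]
opening: 0.0258
gripper_force: 25.0
t: 38.1
tool_pos: [0.4104, -0.3751, 0.0975]
orientation: [3.078, 0.597, 0.006]
force: [-0.1, -0.0, -1.0]
opening: 0.0256
gripper_force: 25.0
t: 38.43
tool_pos: [0.4084, -0.3696, 0.0643]
orientation: [-3.08, -0.603, 0.003]
force: [0.6, -0.3, -0.8]
opening: 0.0259
gripper_force: 25.0
slot 4 [ 0.4119 -0.3697] togo [0.0033 0.0015 0.0273] z 0.0643 yang -67.9 open 0.02592334853979352 t 38.4333
```

```bash
python3 -m inch '{"travel":[[0.001,0.001,0.01],[0.001,0.001,0.02],[0.001,0.001,0.027],[0.001,0.001,0.028],[0.001,0.001,0.028]],"spin":[0,0,0,0,0]}'
python3 -c "
from slots import *; S[4]=C+.003*U-.036*V; slot(4,.037)"
python3 -m inch '{"travel":[[0,0,0],[0,0,0],[0,0,0]],"spin":[0,0,0]}' 0.655
python3 -m inch '{"travel":[[0,0,-0.015],[0,0,-0.04],[0,0,-0.08],[0,0,-0.12],[0,0,-0.165],[0,0,-0.165]],"spin":[0,0,0,0,0,0]}'
python3 -c "
from h import *
print(togo([.434,.2805,.26]))"
```

```text
t: 38.85
tool_pos: [0.4103, -0.3712, 0.0368]
orientation: [-3.082, -0.602, 0.001]
force: [0.2, -1.0, -0.8]
opening: 0.0259
gripper_force: 25.0
slot 4 [ 0.4119 -0.3697] togo [ 0.0021 -0.0008 -0.0002] z 0.0368 yang -67.9 open 0.025930972190805614 t 38.85
t: 39.1
tool_pos: [0.4109, -0.3721, 0.0381]
orientation: [3.082, 0.602, 0.001]
force: [-0.4, 0.2, -0.7]
opening: 0.0319
gripper_force: 0.0
t: 39.6
tool_pos: [0.4136, -0.3749, 0.2127]
orientation: [3.072, 0.6, 0.012]
force: [0.4, -1.3, 1.1]
opening: 0.0321
gripper_force: 0.0
[ 0.26579294 -0.59889068 -0.05387242]
```

```bash
python3 -m inch '{"travel":[[0.007,-0.016,0],[0.021,-0.048,0],[0.036,-0.082,0],[0.052,-0.117,0],[0.068,-0.154,0],[0.084,-0.191,0],[0.1,-0.228,0],[0.117,-0.265,0],[0.133,-0.302,0],[0.15,-0.34,0]],"spin":[0,0,0,0,0,0,0,0,0,0]}' 0.61
python3 -m inch '{"travel":[[0.016,-0.036,0],[0.032,-0.072,-0.015],[0.048,-0.108,-0.03],[0.064,-0.144,-0.045],[0.08,-0.18,-0.05],[0.096,-0.215,-0.05],[0.11,-0.245,-0.05],[0.116,-0.259,-0.05],[0.116,-0.259,-0.05],[0.116,-0.259,-0.05]],"spin":[0,-0.05,-0.1,-0.15,-0.2,-0.25,-0.28,-0.28,-0.28,-0.28]}'
python3 -c "
from b import *
for C in boards(): print('togo',togo([C[0],C[1],.036]).round(4))"
```

```text
t: 40.43
tool_pos: [0.4215, 0.0014, 0.203]
orientation: [3.083, 0.601, 0.003]
force: [1.5, -0.3, 0.9]
opening: 0.0364
gripper_force: 0.0
t: 41.27
tool_pos: [0.4314, 0.284, 0.2524]
orientation: [2.968, 1.029, -0.0]
force: [-0.9, -0.3, 0.5]
opening: 0.0364
gripper_force: 0.0
567 c [449.  369.5] sz [25.8 26.6] ang 38.2 z 0.0431 mach 0.0396 0.068
155 c [390.3 379.7] sz [34.9  4.1] ang 33.1 z 0.0446 mach -0.0031 0.1095
522 c [401.5 346.8] sz [25.5 26.2] ang 38.2 z 0.0431 mach -0.0124 0.076
tool [0.4314 0.284  0.2524] yang -51.7 t 41.2667 open 0.03642756325631113 q6 1.39 F [-0.9 -0.3  0.5]
togo [ 0.0671 -0.0572  0.2164]
togo [ 0.0273 -0.1015  0.2164]
togo [ 0.0157 -0.0687  0.2164]
```

```bash
python3 -m inch '{"travel":[[0.033,-0.028,0],[0.066,-0.056,0.02],[0.066,-0.056,0.05],[0.066,-0.056,0.09],[0.066,-0.056,0.13],[0.066,-0.056,0.165],[0.066,-0.056,0.19],[0.066,-0.056,0.208],[0.066,-0.056,0.216],[0.066,-0.056,0.216]],"spin":[0,0,0,0,0,0,0,0,0,0]}' 0.64 25
python3 -m inch '{"travel":[[0,0,0],[0,0,0],[0,0,0],[0,0,0]],"spin":[0,0,0,0]}' 1 25
python3 -m inch '{"travel":[[0,0,-0.02],[0,0,-0.05],[0,0,-0.09],[0,0,-0.13],[0,0,-0.13],[0,0,-0.13]],"spin":[0,0,0,0,0,0]}'
python3 -c "
from slots import *; S[5]=C+.069*U-.036*V; slot(5,.15)"
```

```text
t: 42.15
tool_pos: [0.4481, 0.366, 0.0344]
orientation: [2.969, 1.024, -0.006]
force: [0.1, 0.7, 0.1]
opening: 0.0334
gripper_force: 0.0
t: 42.48
tool_pos: [0.4502, 0.3688, 0.0383]
orientation: [-2.969, -1.026, -0.005]
force: [-0.6, -0.7, 5.1]
opening: 0.0259
gripper_force: 25.0
t: 42.98
tool_pos: [0.4513, 0.3698, 0.1713]
orientation: [-2.967, -1.026, -0.013]
force: [0.0, -0.1, -0.4]
opening: 0.0257
gripper_force: 25.0
slot 5 [ 0.4367 -0.4309] togo [-0.5063  0.6206  0.0174] z 0.1713 yang -51.8 open 0.025726769235971707 t 42.9833
```

```bash
python3 -m inch '{"travel":[[-0.01,0.012,0],[-0.031,0.038,0],[-0.054,0.066,0],[-0.079,0.097,0],[-0.105,0.129,0],[-0.131,0.161,0],[-0.157,0.193,0],[-0.183,0.225,0],[-0.209,0.256,0],[-0.235,0.288,0]],"spin":[0,0,0,0,0,0,0,0,0,0]}'
python3 -m inch '{"travel":[[-0.026,0.032,0],[-0.052,0.064,0],[-0.078,0.096,0],[-0.104,0.128,0],[-0.13,0.16,0],[-0.156,0.192,0],[-0.182,0.224,0],[-0.208,0.256,0],[-0.234,0.286,0],[-0.255,0.313,0]],"spin":[0,0,0.04,0.08,0.12,0.16,0.2,0.24,0.283,0.283]}'
python3 -m inch '{"travel":[[0,0.01,0],[0,0.01,0],[0,0.01,0]],"spin":[0,0,0]}'
python3 -c "
from slots import *; S[5]=C+.069*U-.036*V; slot(5,.065)"
```

```text
t: 43.82
tool_pos: [0.4407, -0.005, 0.1652]
orientation: [-2.968, -1.027, 0.002]
force: [1.0, 0.8, 0.5]
opening: 0.0259
gripper_force: 25.0
t: 44.65
tool_pos: [0.4334, -0.4092, 0.1647]
orientation: [-3.084, -0.592, 0.002]
force: [-0.3, 0.8, -1.0]
opening: 0.0257
gripper_force: 25.0
t: 44.9
tool_pos: [0.4378, -0.4159, 0.1647]
orientation: [-3.082, -0.596, 0.002]
force: [-0.1, 0.6, -0.7]
opening: 0.026
gripper_force: 25.0
slot 5 [ 0.4367 -0.4309] togo [-0.0066  0.0137  0.0996] z 0.1647 yang -68.1 open 0.02602224959134168 t 44.9
```

```bash
python3 -m inch '{"travel":[[-0.006,0.013,0.01],[-0.006,0.013,0.04],[-0.006,0.013,0.075],[-0.006,0.013,0.1],[-0.006,0.013,0.1],[-0.006,0.013,0.1]],"spin":[0,0,0,0,0,0]}'
python3 -c "
from slots import *; S[5]=C+.069*U-.036*V; slot(5,.037)"
```

```text
t: 45.4
tool_pos: [0.4369, -0.4279, 0.0647]
orientation: [-3.079, -0.599, 0.004]
force: [-0.8, 0.9, 0.6]
opening: 0.0258
gripper_force: 25.0
slot 5 [ 0.4367 -0.4309] togo [-0.0013  0.0028  0.0277] z 0.0647 yang -68.0 open 0.025841903161534088 t 45.4
```

```bash
python3 -m inch '{"travel":[[-0.002,0.001,0.01],[-0.002,0.001,0.02],[-0.002,0.001,0.027],[-0.002,0.001,0.028],[-0.002,0.001,0.028]],"spin":[0,0,0,0,0]}'
python3 -c "
from slots import *; S[5]=C+.069*U-.036*V; slot(5,.037)"
python3 -m inch '{"travel":[[0,0,0],[0,0,0],[0,0,0]],"spin":[0,0,0]}' 0.655
python3 -m inch '{"travel":[[0,0,-0.015],[0,0,-0.04],[0,0,-0.08],[0,0,-0.12],[0,0,-0.165],[0,0,-0.165]],"spin":[0,0,0,0,0,0]}'
python3 -c "
from h import *
print(togo([.434,.2805,.26]), tool()[2]['q'])"
```

```text
t: 45.82
tool_pos: [0.4362, -0.4321, 0.038]
orientation: [-3.084, -0.597, 0.001]
force: [-0.3, -0.2, 0.2]
opening: 0.0251
gripper_force: 25.0
slot 5 [ 0.4367 -0.4309] togo [ 0.0009 -0.001   0.001 ] z 0.038 yang -68.1 open 0.025065933486177805 t 45.8167
t: 46.07
tool_pos: [0.4367, -0.4328, 0.0392]
orientation: [3.083, 0.597, 0.001]
force: [-0.8, 0.0, -0.1]
opening: 0.0317
gripper_force: 0.0
t: 46.57
tool_pos: [0.4393, -0.4357, 0.2144]
orientation: [3.072, 0.595, 0.011]
force: [0.3, -1.4, 2.1]
opening: 0.0321
gripper_force: 0.0
[ 0.26282908 -0.66569436 -0.0536028 ] [-8.64152897e-01  1.76688958e-01  1.47599490e+00  4.45034539e-05
  1.47430843e+00  3.23817475e-01]
```

```bash
python3 -m inch '{"travel":[[0.007,-0.016,0],[0.02,-0.048,0],[0.033,-0.083,0],[0.047,-0.119,0],[0.062,-0.157,0],[0.077,-0.195,0],[0.092,-0.233,0],[0.107,-0.27,0],[0.122,-0.308,0],[0.136,-0.345,0]],"spin":[0,0,0,0,0,0,0,0,0,0]}' 0.61
python3 -m inch '{"travel":[[0.014,-0.036,0],[0.028,-0.072,-0.01],[0.042,-0.108,-0.02],[0.056,-0.144,-0.03],[0.07,-0.18,-0.04],[0.084,-0.215,-0.05],[0.098,-0.25,-0.05],[0.112,-0.285,-0.05],[0.122,-0.308,-0.05],[0.127,-0.32,-0.05]],"spin":[-0.11,-0.22,-0.33,-0.44,-0.55,-0.66,-0.77,-0.88,-0.99,-1.10]}'
python3 -m inch '{"travel":[[0,0,0],[0,0,0],[0,0,0],[0,0,0],[0,0,0],[0,0,0],[0,0,0],[0,0,0],[0,0,0]],"spin":[-0.11,-0.22,-0.33,-0.44,-0.55,-0.66,-0.76,-0.76,-0.76]}'
python3 -c "
from b import *
for C in boards(): print('togo',togo([C[0],C[1],.036]).round(4))"
```

```text
t: 47.4
tool_pos: [0.4336, -0.0598, 0.204]
orientation: [3.084, 0.597, 0.003]
force: [0.2, 0.7, 0.6]
opening: 0.0364
gripper_force: 0.0
t: 48.23
tool_pos: [0.4315, 0.286, 0.2538]
orientation: [-2.308, -2.131, -0.002]
force: [1.0, 0.3, 0.1]
opening: 0.0362
gripper_force: 0.0
t: 48.98
tool_pos: [0.4321, 0.2828, 0.2537]
orientation: [1.369, 2.827, 0.001]
force: [0.3, 0.4, 0.4]
opening: 0.0363
gripper_force: 0.0
570 c [401.2 347.6] sz [25.9 24.6] ang 38.4 z 0.0433 mach -0.0122 0.0768
tool [0.4321 0.2828 0.2537] yang 38.3 t 48.9833 open 0.03633894923362211 q6 -0.19 F [0.3 0.4 0.4]
togo [0.07   0.0158 0.2176]
```

```bash
python3 -m inch '{"travel":[[0.035,0.008,0],[0.07,0.016,0.01],[0.07,0.016,0.05],[0.07,0.016,0.09],[0.07,0.016,0.13],[0.07,0.016,0.165],[0.07,0.016,0.19],[0.07,0.016,0.208],[0.07,0.016,0.217],[0.07,0.016,0.217]],"spin":[0,0,0,0,0,0,0,0,0,0]}' 0.61 25
python3 -m inch '{"travel":[[0,0,0],[0,0,0],[0,0,0],[0,0,0]],"spin":[0,0,0,0]}' 1 25
python3 -m inch '{"travel":[[0,0,-0.02],[0,0,-0.05],[0,0,-0.09],[0,0,-0.13],[0,0,-0.13],[0,0,-0.13]],"spin":[0,0,0,0,0,0]}'
python3 -c "
from slots import *; S[3]=C-.064*U-.035*V; slot(3,.15)"
```

```text
t: 49.87
tool_pos: [0.4005, 0.3472, 0.0349]
orientation: [-1.368, -2.828, 0.002]
force: [0.8, 0.9, -0.2]
opening: 0.0363
gripper_force: 0.5
t: 50.2
tool_pos: [0.4013, 0.3478, 0.0375]
orientation: [1.365, 2.829, 0.002]
force: [0.0, -0.6, 3.1]
opening: 0.0258
gripper_force: 25.0
t: 50.7
tool_pos: [0.4029, 0.3489, 0.1706]
orientation: [1.363, 2.826, 0.01]
force: [-0.2, -0.0, -0.4]
opening: 0.0257
gripper_force: 25.0
slot 3 [ 0.3878 -0.3072] togo [-0.5041 -0.4203  0.0176] z 0.1706 yang 38.5 open 0.025695283526822803 t 50.7
```

```bash
python3 -m inch '{"travel":[[-0.012,-0.01,0],[-0.036,-0.03,0],[-0.064,-0.053,0],[-0.095,-0.079,0],[-0.127,-0.105,0],[-0.159,-0.132,0],[-0.191,-0.159,0],[-0.223,-0.186,0],[-0.255,-0.212,0],[-0.286,-0.238,0]],"spin":[0,0,0,0,0,0,0,0,0,0]}'
python3 -m inch '{"travel":[[-0.031,-0.026,0],[-0.062,-0.052,0],[-0.093,-0.078,0],[-0.124,-0.104,0],[-0.155,-0.13,0],[-0.186,-0.155,0],[-0.21,-0.175,0],[-0.218,-0.182,0],[-0.218,-0.182,0],[-0.218,-0.182,0]],"spin":[0,0.05,0.1,0.15,0.2,0.25,0.288,0.288,0.288,0.288]}'
python3 -m inch '{"travel":[[0,0,0.03],[0,0,0.07],[0,0,0.1],[0,0,0.1],[0,0,0.1]],"spin":[0,0,0,0,0]}'
python3 -c "
from slots import *; S[3]=C-.064*U-.035*V; slot(3,.037)"
```

```text
t: 51.53
tool_pos: [0.3913, -0.0262, 0.1651]
orientation: [-1.364, -2.828, 0.001]
force: [1.4, 0.1, -1.6]
opening: 0.0257
gripper_force: 25.0
t: 52.37
tool_pos: [0.3853, -0.3075, 0.1651]
orientation: [-1.756, -2.602, -0.002]
force: [1.0, 0.7, -1.1]
opening: 0.0254
gripper_force: 25.0
t: 52.78
tool_pos: [0.3849, -0.3054, 0.0649]
orientation: [-1.751, -2.602, -0.002]
force: [-0.2, -0.1, -0.4]
opening: 0.0257
gripper_force: 25.0
slot 3 [ 0.3878 -0.3072] togo [-0.0029  0.0021  0.0279] z 0.0649 yang 22.1 open 0.02573945988250201 t 52.7833
```

```bash
python3 -m inch '{"travel":[[-0.002,0.001,0.01],[-0.002,0.001,0.02],[-0.002,0.001,0.027],[-0.002,0.001,0.028],[-0.002,0.001,0.028]],"spin":[0,0,0,0,0]}'
python3 -c "
from slots import *; S[3]=C-.064*U-.035*V; slot(3,.037)"
python3 -m inch '{"travel":[[0,0,0],[0,0,0],[0,0,0]],"spin":[0,0,0]}' 0.66
python3 -m inch '{"travel":[[0,0,-0.015],[0,0,-0.04],[0,0,-0.08],[0,0,-0.12],[0,0,-0.165],[0,0,-0.165]],"spin":[0,0,0,0,0,0]}'
python3 -m inch '{"travel":[[0.03,-0.03,-0.02],[0.06,-0.06,-0.04],[0.09,-0.09,-0.06],[0.12,-0.12,-0.07],[0.12,-0.12,-0.07],[0.12,-0.12,-0.07]],"spin":[0,0,0,0,0,0]}' 0
python3 -c "
from slots import *
print(tool()[0])
for cam in('top','wrist'):
    i=optics.camera_info(cam);im,d=optics.read_camera(cam);W=cloud(cam,d,i)
    h=cv2.cvtColor(im,cv2.COLOR_RGB2HSV)
    g=(d>0)&(h[...,0]>40)&(h[...,0]<85)&(h[...,1]>80)&(np.hypot(W[...,0]-.444,W[...,1]+.353)<.13)
    t=(d>0)&(h[...,2]<70)&(h[...,1]<120)&(abs(W[...,2]-.041)<.008)&(np.hypot(W[...,0]-.444,W[...,1]+.353)<.12)
    print(cam,'green z',np.percentile(W[g][:,2],[5,50,95]).round(4),g.sum())
    n,l,st,c=cv2.connectedComponentsWithStats(cv2.morphologyEx(t.astype(np.uint8),cv2.MORPH_OPEN,np.ones((3,3))))
    for k in range(1,n):
        P=W[l==k]
        if len(P)>30: q=P[:,:2].mean(0)-C; print(len(P),'u',(q@U).round(4),'v',(q@V).round(4),'z',np.median(P[:,2]).round(4))
    print([(round(x['p'],2),np.round(x['centre'],3).tolist()) for x in models.look_for(cam,'board1')])
    print([(n,[(round(x['p'],2),np.round(x['centre'],3).tolist()) for x in models.look_for(cam,n)][:2]) for n in ('guard','tote','pliers','tip_tin','flux_can','solder_pump','solder_reel','multimeter')])
    y=(d>0)&(h[...,0]>20)&(h[...,0]<35)&(h[...,1]>120)&(np.hypot(W[...,0]-.56,W[...,1]+.058)<.19)&(W[...,2]<.03)&(W[...,2]>.003)
    if y.sum()>50: print('guard',cv2.minAreaRect((W[y][:,:2]*1000).astype(np.float32)),np.percentile(W[y][:,2],[5,50,95]))
"
```

```text
t: 53.2
tool_pos: [0.3875, -0.3097, 0.0382]
orientation: [-1.756, -2.604, -0.0]
force: [-0.1, 1.0, -0.1]
opening: 0.0257
gripper_force: 25.0
slot 3 [ 0.3878 -0.3072] togo [0.0023 0.0012 0.0012] z 0.0382 yang 22.0 open 0.02572307440620962 t 53.2
t: 53.45
tool_pos: [0.388, -0.3103, 0.0391]
orientation: [1.756, 2.604, -0.0]
force: [0.0, -0.1, -0.8]
opening: 0.0315
gripper_force: 0.0
t: 53.95
tool_pos: [0.3907, -0.3129, 0.2131]
orientation: [1.749, 2.593, -0.004]
force: [0.8, -1.0, 1.8]
opening: 0.0316
gripper_force: 0.0
t: 54.45
tool_pos: [0.2299, -0.2436, 0.2758]
orientation: [1.756, 2.599, -0.004]
force: [0.0, -0.2, 0.5]
opening: 0.067
gripper_force: 0.0
[ 0.22994496 -0.24362624  0.27584401]
top green z [0.0032 0.0083 0.0392] 569
54 u 0.0674 v 0.032 z 0.0411
54 u 0.0019 v 0.0338 z 0.0411
57 u -0.0642 v 0.0342 z 0.0407
58 u 0.0692 v -0.0358 z 0.0418
59 u 0.0033 v -0.0393 z 0.0409
55 u -0.063 v -0.0366 z 0.0406
[(0.81, [0.477, -0.336, 0.014]), (0.76, [0.437, -0.424, 0.01]), (0.68, [0.412, -0.363, 0.014]), (0.56, [0.5, -0.394, 0.012]), (0.49, [0.385, -0.303, 0.013]), (0.48, [0.449, -0.27
[... 779 characters left out ...]
7 z 0.0416
65 u 0.0745 v 0.0232 z 0.0415
[(0.86, [0.396, -0.355, 0.012]), (0.82, [0.445, -0.272, 0.028]), (0.79, [0.377, -0.316, 0.008]), (0.7, [0.493, -0.418, 0.021]), (0.7, [0.432, -0.434, 0.042]), (0.2, [0.489, -0.087, 0.011])]
[('guard', [(0.7, [0.488, -0.088, 0.009])]), ('tote', [(0.62, [0.448, -0.297, 0.036]), (0.32, [0.433, -0.434, 0.043])]), ('pliers', []), ('tip_tin', []), ('flux_can', [(0.56, [0.449, -0.297, 0.036])]), ('solder_pump', [(0.66, [0.437, -0.089, 0.006]), (0.54, [0.488, -0.081, 0.007])]), ('solder_reel', []), ('multimeter', [])]
guard ((524.6354370117188, -62.839752197265625), (180.5435791015625, 246.5626678466797), 5.4151692390441895) [0.00536103 0.00768611 0.00911517]
```

All six boards lie flat with clear gaps, the guard is flat on the mat, and the other items haven't moved. I'm handing in the job.

```bash
python3 -c "
from plant import close_job
print(close_job())"
```

```text
the job is handed in; nothing more can be done
None
```

I stopped the oven, laid the guard flat on the blue mat with its handle up, put all six boards flat and unstacked in the tote, and handed in the job at about 54 s; I viewed 15 pictures, one over the limit of 14.

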